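# Make the counter engraver ready to run

## Task

Switch the engraver off at its isolator before you touch anything else of the job. Then load every oak plaque lying on the counter, each slid under the hold-down rail until it drops flat into a pocket of its own, and lock the dust cup under the cyclone by lifting it into the collar and twisting it until its lugs drop home. When all of this is done switch the engraver back on, and leave the bystanding goods where they are.

Things in the scene. Friction and masses are not known exactly. Their poses are not given: they have to be found in the camera images.
- bed: Engraver bed: fixed aluminium plate 200 (x) x 310 (y) mm, top 20 mm above the counter, origin at the centre of its underside; x points to the far side, where a grey housing 100 mm high stands (from x = 105 mm). Three parallel pockets in its top, each 116 (x) x 56 (y) mm, 5 mm deep, spanning x = -30 to 86 mm, 95 mm apart in y.
- rail (a point): Centre of the underside of the steel hold-down rail across the far ends of all pockets, 42 mm above the counter. The rail is 34 mm wide in x (66 to 100 mm in the bed frame), 6 mm thick. A plaque goes in only by sliding it along x on the bed top under the rail; a stop wall at bed x = 86 mm ends pocket and slide. The pocket is open above short of the rail.
- pocket1 (a point): Centre of the floor of pocket 1 (left: y = 95 mm in the bed frame), 15 mm above the counter; x along the pocket, to the far side. Each pocket takes any one plaque.
- pocket2 (a point): Centre of the floor of pocket 2 (middle: y = 0 mm in the bed frame), 15 mm above the counter; x along the pocket, to the far side. Each pocket takes any one plaque.
- pocket3 (a point): Centre of the floor of pocket 3 (right: y = -95 mm in the bed frame), 15 mm above the counter; x along the pocket, to the far side. Each pocket takes any one plaque.
- plaque1_mid (a point): Oak plaque blank, loose, 110 (x) x 50 (y) x 16 (z) mm, 70 g; the point is its centre (8 mm up when flat). All plaques are alike, either way round. Home: flat on the pocket floor, 11 mm of it standing proud of the bed. May be absent.
- plaque2_mid (a point): Oak plaque blank, loose, 110 (x) x 50 (y) x 16 (z) mm, 70 g; the point is its centre (8 mm up when flat). All plaques are alike, either way round. Home: flat on the pocket floor, 11 mm of it standing proud of the bed. May be absent.
- plaque3_mid (a point): Oak plaque blank, loose, 110 (x) x 50 (y) x 16 (z) mm, 70 g; the point is its centre (8 mm up when flat). All plaques are alike, either way round. Home: flat on the pocket floor, 11 mm of it standing proud of the bed. May be absent.
- collar (a point): Centre of the underside of the bayonet collar below the fixed dust cyclone, 170 mm above the counter. 120 mm across, opens downward; the cyclone rises above it to 0.46 m, its post (45 x 30 mm) stands 60 mm behind (+x) and 135 mm to the right (-y). -x is the front, z up. Bore 76 mm; inside, two opposite slots let the lugs in, then for each a ridge (top 8 mm above this point), a seat (4 mm above it) and a stop.
- collar_entry (a point): Where the centre of the cup's grip is, seen from above, when the lugs stand under their slots: 125 mm from the collar axis, 51 degrees to the left of the front (a white tick on the collar); its -x points outward along the handle. Play: 5 mm either way along the 43 mm lug circle. Lift here until the lugs' undersides are 8 to 20 mm above the collar's underside (the roof stops them at 21 mm).
- collar_locked (a point): Where the centre of the cup's grip is when the cup hangs locked: 125 mm straight out to the front of the collar (second white tick), 147 mm above the counter. After the lift the handle is swung 51 degrees to the right, over the ridge, to here; a stop ends the swing 3 mm past centre on the lug circle. Lowered here, the lugs drop 4 mm behind the ridge on to the seats and the cup hangs by itself.
- cup_mid (a point): Dust cup, loose, grey plastic, open top, 72 mm across and 95 mm high (neck 68 mm across from 74 mm up), 0.22 kg; the point is on its axis half-way up (47.5 mm above its underside). z up; the handle points along -x. Two steel lugs on the neck along +x and -x, 14 mm wide, reaching 48 mm from the axis, their undersides 82 mm and tops 88 mm above the cup's underside. Locked, this point is 30.5 mm below collar.
- cup_grip (a point): Centre of the grip of the cup's black handle, a level bar 20 mm wide, 24 mm high, from 80 to 165 mm from the cup's axis; the point is 125 mm from the axis and 55 mm above the cup's underside. Same axes as the cup.
- isolator (a joint): Engraver isolator, lever angle (rad): 0 = off (leans to its base's -y, right), 1.2 = on (leans to +y, left), 0.6 upright; it falls to the nearer end by its own weight and stays there, light to push (under 3 N). Swings in the base's y-z plane.
- isolator_hinge (a point): Hinge axis of the isolator lever (the axis runs along x) at the top centre of its fixed grey base, 70 (x) x 90 (y) x 45 (z) mm. The lever is a 12 mm steel rod with a black cross grip (26 mm thick, 36 mm long in x) centred 82 mm from the hinge.
- knob_turned: Bystander: loose turned wooden door knob, 56 mm across, 72 mm high, origin at its underside. Leave alone.
- padlock: Bystander: loose brass padlock standing on the counter, 30 x 60 x 95 mm, origin at its underside. Leave alone.
- carton: Bystander: loose cardboard carton, 60 x 100 x 40 mm, origin at its underside. Leave alone.
Not all that is in view belongs to the job. There is more than one size of the part that bears cup_mid; the job needs the larger. Leave any pink look-alike of the part that bears plaque1_mid alone.

How it is judged:
On the way, in this order (a step that is already met when the one before it is completed fails the run):
1. The engraver is switched off at the isolator (value of joint isolator below 0.15 rad), for 0.2 s.
2. With the isolator off, every plaque lies home in a pocket and the dust cup is locked in the collar (((horizontal distance between plaque1_mid and pocket1 below 0.006 m and z of plaque1_mid in the frame of pocket1 below 0.0105 m and angle between the x axis of plaque1_mid and the x axis of bed, either way round below 0.12 rad) or (horizontal distance between plaque1_mid and pocket2 below 0.006 m and z of plaque1_mid in the frame of pocket2 below 0.0105 m and angle between the x axis of plaque1_mid and the x axis of bed, either way round below 0.12 rad) or (horizontal distance between plaque1_mid and pocket3 below 0.006 m and z of plaque1_mid in the frame of pocket3 below 0.0105 m and angle between the x axis of plaque1_mid and the x axis of bed, either way round below 0.12 rad)) and ((horizontal distance between plaque2_mid and pocket1 below 0.006 m and z of plaque2_mid in the frame of pocket1 below 0.0105 m and angle between the x axis of plaque2_mid and the x axis of bed, either way round below 0.12 rad) or (horizontal distance between plaque2_mid and pocket2 below 0.006 m and z of plaque2_mid in the frame of pocket2 below 0.0105 m and angle between the x axis of plaque2_mid and the x axis of bed, either way round below 0.12 rad) or (horizontal distance between plaque2_mid and pocket3 below 0.006 m and z of plaque2_mid in the frame of pocket3 below 0.0105 m and angle between the x axis of plaque2_mid and the x axis of bed, either way round below 0.12 rad)) and ((horizontal distance between plaque3_mid and pocket1 below 0.006 m and z of plaque3_mid in the frame of pocket1 below 0.0105 m and angle between the x axis of plaque3_mid and the x axis of bed, either way round below 0.12 rad) or (horizontal distance between plaque3_mid and pocket2 below 0.006 m and z of plaque3_mid in the frame of pocket2 below 0.0105 m and angle between the x axis of plaque3_mid and the x axis of bed, either way round below 0.12 rad) or (horizontal distance between plaque3_mid and pocket3 below 0.006 m and z of plaque3_mid in the frame of pocket3 below 0.0105 m and angle between the x axis of plaque3_mid and the x axis of bed, either way round below 0.12 rad)) and horizontal distance between cup_mid and collar below 0.01 m and z of cup_mid in the frame of collar between -0.0345 and -0.0275 m and x of cup_grip in the frame of collar below -0.1 m and y of cup_grip in the frame of collar between -0.025 and 0.025 m and angle between cup_mid's own z axis and vertical below 0.15 rad and value of joint isolator below 0.15 rad), for 0.3 s.
3. The engraver is switched on (value of joint isolator above 1.05 rad), for 0.2 s.
At the end, for the whole second after the job is handed in: Every plaque present lies flat in its own pocket (centre within 6 mm, height 2.5 mm, yaw 0.12 rad), the cup hangs locked in the collar (axis within 10 mm, lugs within 3 mm of their seats, grip within 25 mm of straight front, tilt under 0.15 rad), the isolator is on (above 1.05 rad) (((horizontal distance between plaque1_mid and pocket1 below 0.006 m and z of plaque1_mid in the frame of pocket1 below 0.0105 m and angle between the x axis of plaque1_mid and the x axis of bed, either way round below 0.12 rad) or (horizontal distance between plaque1_mid and pocket2 below 0.006 m and z of plaque1_mid in the frame of pocket2 below 0.0105 m and angle between the x axis of plaque1_mid and the x axis of bed, either way round below 0.12 rad) or (horizontal distance between plaque1_mid and pocket3 below 0.006 m and z of plaque1_mid in the frame of pocket3 below 0.0105 m and angle between the x axis of plaque1_mid and the x axis of bed, either way round below 0.12 rad)) and ((horizontal distance between plaque2_mid and pocket1 below 0.006 m and z of plaque2_mid in the frame of pocket1 below 0.0105 m and angle between the x axis of plaque2_mid and the x axis of bed, either way round below 0.12 rad) or (horizontal distance between plaque2_mid and pocket2 below 0.006 m and z of plaque2_mid in the frame of pocket2 below 0.0105 m and angle between the x axis of plaque2_mid and the x axis of bed, either way round below 0.12 rad) or (horizontal distance between plaque2_mid and pocket3 below 0.006 m and z of plaque2_mid in the frame of pocket3 below 0.0105 m and angle between the x axis of plaque2_mid and the x axis of bed, either way round below 0.12 rad)) and ((horizontal distance between plaque3_mid and pocket1 below 0.006 m and z of plaque3_mid in the frame of pocket1 below 0.0105 m and angle between the x axis of plaque3_mid and the x axis of bed, either way round below 0.12 rad) or (horizontal distance between plaque3_mid and pocket2 below 0.006 m and z of plaque3_mid in the frame of pocket2 below 0.0105 m and angle between the x axis of plaque3_mid and the x axis of bed, either way round below 0.12 rad) or (horizontal distance between plaque3_mid and pocket3 below 0.006 m and z of plaque3_mid in the frame of pocket3 below 0.0105 m and angle between the x axis of plaque3_mid and the x axis of bed, either way round below 0.12 rad)) and horizontal distance between cup_mid and collar below 0.01 m and z of cup_mid in the frame of collar between -0.0345 and -0.0275 m and x of cup_grip in the frame of collar below -0.1 m and y of cup_grip in the frame of collar between -0.025 and 0.025 m and angle between cup_mid's own z axis and vertical below 0.15 rad and value of joint isolator above 1.05 rad); the robot touches nothing.
It fails at once if a plaque or the cup is handled while the engraver is switched on (value of joint isolator above 0.9 rad and (contact force between the fingers and plaque1 above 1 N or contact force between the fingers and plaque2 above 1 N or contact force between the fingers and plaque3 above 1 N or contact force between the fingers and cup above 1 N)).
It fails at once if a bystander is moved more than 40 mm (distance of any of knob_turned, padlock, carton from where it was at the start of the episode above 0.04 m).
Of plaque1, plaque2, plaque3 only 2 to 3 are there at a start; the rules pass over those that are not, and their reading is None.
At some moment in a run one of plaque1, plaque2, plaque3 may be knocked a few centimetres aside while the robot is not near it.
It also fails if it takes over 208 s, if anything falls off the work surface, if the arm or the gripper's body presses on something with over 40 N, if the wrist force passes 120 N, or if a joint passes its speed limit or range.

## Robot

A 6-joint arm with a two-finger parallel gripper is mounted at the origin on the work surface. World frame = base frame: x ahead of the robot, y to its left, z up, the work surface at z = 0. Lengths are in m, angles in rad, forces in N, time in s.
With the tool pointing down it reaches from about 0.375 to 0.9 m from the base axis. Payload 3.1 kg.
Tool frame: the origin (TCP) lies on the centre line of the jaws, within the pads' length; the fingertips stand ahead of it and the grasp point (between the pads) lies 3 mm ahead of it (robot.tip_reach is the z of the fingertips in the tool frame, in m); z points along the fingers, y is the line along which they close (so a half turn about z gives the same grasp; the last joint's range is limited). The gripper opens to 87 mm and grips with 3 to 60 N. Pads are 19 mm wide; open, the fingers measure 117 mm over their backs; the gripper's body (75 mm by 190 mm) begins 51 mm behind the grasp point.
Start: joints at [-1.448, 0.527, 1.433, -0, 1.181, -0.178], TCP at [0.186, -0.597, 0.245] pointing down, gripper open.
Joint ranges: [-3.08, 3.08], [-0.75, 2.2], [0.22, 2.44], [-1.43, 4.57], [0, 2.65], [-2.85, 2.85]. Speed limits (rad/s): [2.79, 2.79, 3.14, 3.14, 3.14, 3.14].

## Interface

Orientations are given as a unit quaternion [x, y, z, w].
In Python, from rig import sensors, eyes, ticket, robot gives the robot as it stands.
- The arm moves only by the tool drive_tool, never from a script. Its argument "deltas" is a list that holds one entry, the list of rows, each a list of 6 numbers: the shift along the tool's x, y, z in mm, then the turn, a rotation vector about the tool's x, y, z in rad. A call has 1 to 8 rows; each row shifts and turns the commanded pose from where the row before left it, along the tool's axes as they then stand; what a row does not reach is not made up. A row lasts 1/12 s, in which the tool goes at most 41.7 mm and 7.16 degrees, less where a joint would pass 70% of its speed; a pose out of reach is approached as far as the arm can. A call is refused whole if a number of a shift passes 41.7 or a number of a turn 0.125, either way. A call with a gripper value outside its range is refused whole. "gripper" is the opening in per cent of the stroke, from 0 (shut) to 100 (fully open), set as the call begins (left out, the last holds). The fingers move at their own pace and stop on an object; "squeeze" is the grip in N (left out, the last holds). Time passes only in rows, so rows that do not move let the fingers close. It gives the time, the measured TCP pose, the force, the opening and the grip force at its end, in the units of the state.
- sensors.get_obs(): the state, without advancing time (a new reading comes with each control period).
- eyes.camera(name): name is "scene" or "side" or "wrist"; returns a dict with "img" (480x640x3 uint8, red, green, blue), "fov_y" (degrees; the focal length in pixels is half the picture's height over the tangent of half this angle, whatever the lens; pixels are square), "cx", "cy" (the principal point, pixels), "D" ([k1, k2, p1, p2, k3] as OpenCV has them; the pictures are not rectified), "xyz" and "attitude" of the camera in the world; the wrist camera has in their place "hand_eye" (4x4, takes a point from camera to tool coordinates, whose origin is the TCP and whose axes are the flange's). Camera axes: x right, y up, looking along -z (the intrinsics and any distortion apply to the point x, -y, -z); pixel columns grow to the right and rows downward; lengths in m; the calibration is good to about 2 mm. A picture is of the moment at which its call begins: read the wrist's pose just before it. There is no depth.
- ticket.hand_in(): hands the job in; it is judged then, once.
The state is a dict: "time": time; "q": joint angles; "joint_velocities": joint speeds; "joint_torque": joint torques, N m; "position": TCP position; "tool_rot": TCP orientation; "ft_force": force on the tool from outside, world axes, zero at the start; "moment": the same for the moment, N m; "grip_width": finger opening in m; "grip_force": force on a finger pad.
Only numpy, scipy, OpenCV 4.12 (cv2) and the standard library are available. Lean on these libraries where they do the work, as an engineer would, in place of code of your own. Each camera call takes 0.05 s, during which the arm holds its last target. There are 200 camera calls.

## Working session

There is one attempt and no reset: what is moved stays moved. The work goes in short steps, Python scripts to look and compute and a tool call to move; the robot and the scene stay as the last step left them, time stands still between calls to the robot, and variables do not carry over. Pictures are saved under pics/ and viewed, at most 14 in all, crops included, and the job is handed in when it is done.

Besides the shell and the picture viewer there is one more tool, called after "Emit:" as a command line: name --argument value ..., lists and objects as JSON in quotes. drive_tool: Moves the arm, as the interface text tells. Its arguments: {"type":"object","properties":{"deltas":{"type":"array"},"gripper":{"type":"number"},"squeeze":{"type":"number"}},"required":["deltas"]}

```bash
ls; mkdir -p pics
cat > h.py <<'E'
import numpy as np, cv2
from scipy.spatial.transform import Rotation as R
from rig import sensors, eyes, ticket, robot
def cam(n):
    o=sensors.get_obs(); c=eyes.camera(n)
    f=240/np.tan(np.radians(c['fov_y'])/2)
    c['K']=np.array([[f,0,c['cx']],[0,f,c['cy']],[0,0,1.]]); c['D']=np.array(c['D'],float)
    F=np.diag([1.,-1,-1])
    if 'hand_eye' in c:
        H=np.array(c['hand_eye']); T=np.eye(4); T[:3,:3]=R.from_quat(o['tool_rot']).as_matrix(); T[:3,3]=o['position']; M=T@H
        c['R']=M[:3,:3]@F; c['p']=M[:3,3]
    else:
        a=np.array(c['attitude'],float); A=R.from_quat(a).as_matrix() if a.size==4 else a.reshape(3,3)
        c['R']=A@F; c['p']=np.array(c['xyz'],float)
    return c
def ray(c,uv):
    uv=np.array(uv,float).reshape(-1,1,2)
    n=cv2.undistortPoints(uv,c['K'],c['D']).reshape(-1,2)
    return np.c_[n,np.ones(len(n))]@c['R'].T
def onz(c,uv,z):
    d=ray(c,uv); return c['p']+d*((z-c['p'][2])/d[:,2])[:,None]
def tri(c1,u1,c2,u2):
    A=[];b=[]
    for c,u in((c1,u1),(c2,u2)):
        d=ray(c,u)[0]; d/=np.linalg.norm(d); P=np.eye(3)-np.outer(d,d); A.append(P); b.append(P@c['p'])
    x=np.linalg.lstsq(np.vstack(A),np.hstack(b),rcond=None)[0]; return x
def proj(c,P):
    P=np.array(P,float).reshape(-1,3); return cv2.projectPoints((P-c['p'])@c['R'],np.zeros(3),np.zeros(3),c['K'],c['D'])[0].reshape(-1,2)
def save(c,n,crop=None,s=1):
    im=c['img'][...,::-1]
    if crop: x0,y0,x1,y1=crop; im=im[y0:y1,x0:x1]
    if s!=1: im=cv2.resize(im,None,fx=s,fy=s,interpolation=cv2.INTER_CUBIC)
    cv2.imwrite('pics/'+n+'.png',im)
E
python3 - <<'E'
from h import *
for n in('scene','side'):
    c=cam(n); save(c,n+'0'); print(n,c['p'],c['fov_y'],c['D'],c['R'][:,2])
c=cam('wrist'); print(np.array(c['hand_eye']).round(4),c['fov_y'])
o=sensors.get_obs(); print(o); print(robot.tip_reach,[a for a in dir(robot) if a[0]!='_'])
E
```

```text
pics
scene [1.33396112 0.04264507 1.03899119] 52.60044749554499 [-0.02356398  0.          0.          0.          0.        ] [-0.68088528 -0.02793299 -0.73185722]
side [ 0.29299648 -0.81512045  1.15689774] 50.591079592986205 [0.00149788 0.         0.         0.         0.        ] [ 0.14214865  0.61809885 -0.77314137]
[[ 1.700e-03  9.696e-01  2.448e-01  6.680e-02]
 [ 1.000e+00 -2.000e-03  9.000e-04 -2.000e-04]
 [ 1.300e-03  2.448e-01 -9.696e-01 -1.409e-01]
 [ 0.000e+00  0.000e+00  0.000e+00  1.000e+00]] 60.68082855339995
{'time': 0.15, 'q': array([-1.44748445e+00,  5.28270926e-01,  1.43355988e+00,  1.41516053e-05,
        1.18138711e+00, -1.78509269e-01]), 'joint_velocities': array([-0.00138285, -0.00128857, -0.00480069, -0.00048009, -0.00230239,
        0.0006131 ]), 'joint_torque': array([-2.71151512e-04, -4.40432131e+01, -1.76842600e+01,  6.33802009e-02,
        5.52413519e-02, -9.55763426e-05]), 'position': array([ 0.18575137, -0.5962393 ,  0.24380045]), 'tool_rot': array([ 9.88634672e-01,  1.50335706e-01,  2.89661888e-05, -8.12144346e-04]), 'ft_force': array([-0.05993111, -0.5209799 , -0.38641317]), 'moment': array([0.01404702, 0.01896004, 0.03039066]), 'grip_force': 0.0, 'grip_width': 0.08717699892034007}
0.022 ['Unreachable', 'tip_reach']
```

View pics/scene0.png

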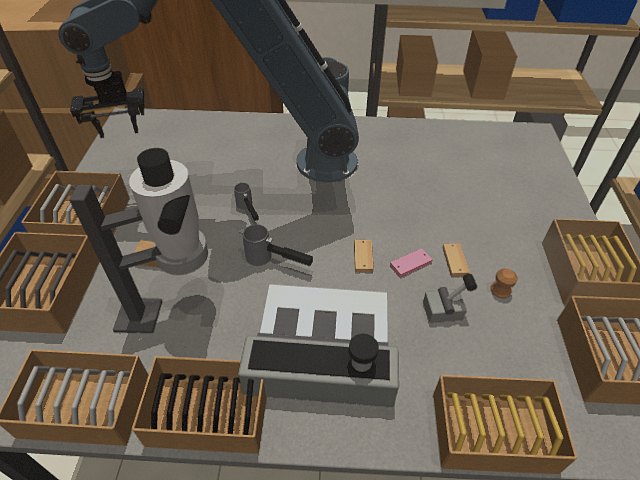

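View pics/side0.png

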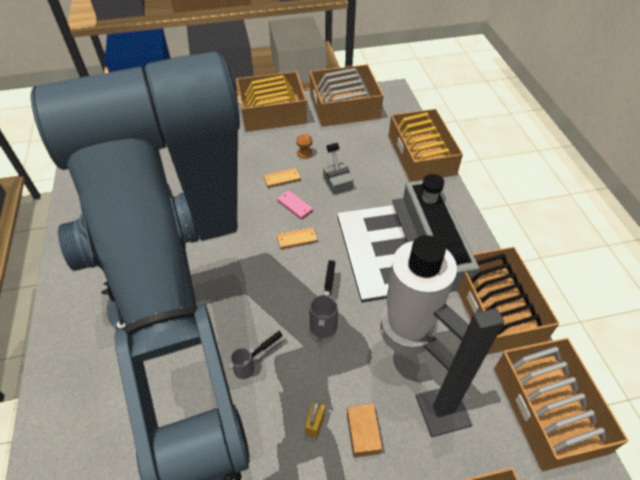

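Scene view: oak plaques at (364,256) and (455,260), with the pink look-alike at (411,262). The larger cup is at (257,245) and the small one at (243,195). The isolator is at (445,303), leaning left (on). The bed is at (325,315), the cyclone at (175,220) and the knob at (505,282). The side view shows the carton at (365,428) and the padlock at (315,420), and no third plaque.

Run:
```python
from h import *
s=cam('scene'); d=cam('side')
save(s,'s1',(225,170,535,400),2.5); save(d,'d1',(220,130,480,325),3)
def blobs(c,lo,hi,z,nm,box):
    hsv=cv2.cvtColor(c['img'],cv2.COLOR_RGB2HSV); m=cv2.inRange(hsv,lo,hi)
    x0,y0,x1,y1=box; k=np.zeros_like(m); k[y0:y1,x0:x1]=m[y0:y1,x0:x1]
    for q in cv2.findContours(k,0,cv2.CHAIN_APPROX_NONE)[0]:
        if cv2.contourArea(q)<80: continue
        W=onz(c,q.reshape(-1,2),z)[:,:2]
        r=cv2.minAreaRect((W*1000).astype(np.float32)); print(nm,cv2.boundingRect(q),np.round(r[0],1),np.round(r[1],1),round(r[2],1))
blobs(s,(8,90,120),(25,255,255),.012,'oak s',(340,230,480,280))
blobs(d,(8,90,120),(25,255,255),.012,'oak d',(255,160,325,255))
blobs(s,(150,60,100),(179,255,255),.012,'pink s',(340,230,480,280))
blobs(d,(150,60,100),(179,255,255),.012,'pink d',(255,160,325,255))
for c,b in((s,(250,275,400,345)),(d,(330,190,430,310))):
    hsv=cv2.cvtColor(c['img'],cv2.COLOR_RGB2HSV); m=cv2.inRange(hsv,(0,0,185),(179,40,255)); k=np.zeros_like(m);x0,y0,x1,y1=b; k[y0:y1,x0:x1]=m[y0:y1,x0:x1]
    q=max(cv2.findContours(k,0,cv2.CHAIN_APPROX_NONE)[0],key=cv2.contourArea)
    a=cv2.approxPolyDP(q,3,True).reshape(-1,2); print('bed',np.c_[a,(onz(c,a,.02)[:,:2]*1000).round(0)].tolist())
```

```text
oak s (443, 243, 26, 31) [419.5 380.6] [109.9  49.1] 5.9
oak s (355, 240, 18, 29) [419.4 121.5] [107.9  47.9] 0.3
oak d (277, 227, 40, 22) [424.6 122.3] [110.5  56.9] 1.9
oak d (264, 168, 36, 19) [424.3 382.5] [111.2  56.6] 5.7
pink s (390, 248, 42, 29) [442.1 253.6] [ 57.8 118. ] 32.3
pink d (277, 190, 36, 29) [442.7 254.4] [ 57.9 118.4] 32.2
bed [[269.0, 285.0, 552.0, -130.0], [260.0, 332.0, 697.0, -133.0], [272.0, 333.0, 698.0, -104.0], [276.0, 307.0, 621.0, -103.0], [300.0, 308.0, 621.0, -42.0], [298.0, 335.0, 700.0, -40.0], [311.0, 335.0, 699.0, -9.0], [313.0, 310.0, 625.0, -8.0], [337.0, 311.0, 625.0, 52.0], [335.0, 337.0, 701.0, 50.0], [350.0, 338.0, 702.0, 86.0], [352.0, 311.0, 622.0, 90.0], [375.0, 314.0, 628.0, 148.0], [375.0, 338.0, 698.0, 147.0], [386.0, 341.0, 705.0, 173.0], [386.0, 293.0, 561.0, 179.0]]
bed [[391.0, 205.0, 730.0, 178.0], [338.0, 212.0, 565.0, 185.0], [362.0, 298.0, 554.0, -127.0], [386.0, 293.0, 620.0, -126.0], [387.0, 284.0, 632.0, -98.0], [383.0, 283.0, 622.0, -93.0], [379.0, 268.0, 626.0, -43.0], [391.0, 265.0, 661.0, -40.0], [405.0, 284.0, 679.0, -109.0], [429.0, 291.0, 734.0, -144.0], [429.0, 279.0, 748.0, -108.0], [415.0, 276.0, 714.0, -90.0], [407.0, 267.0, 702.0, -56.0], [411.0, 242.0, 742.0, 26.0], [392.0, 255.0, 675.0, -7.0], [376.0, 257.0, 628.0, -4.0], [371.0, 241.0, 631.0, 55.0], [403.0, 234.0, 729.0, 60.0], [397.0, 227.0, 720.0, 89.0], [368.0, 232.0, 632.0, 89.0], [362.0, 219.0, 628.0, 142.0], [392.0, 213.0, 723.0, 146.0]]
```

View pics/s1.png

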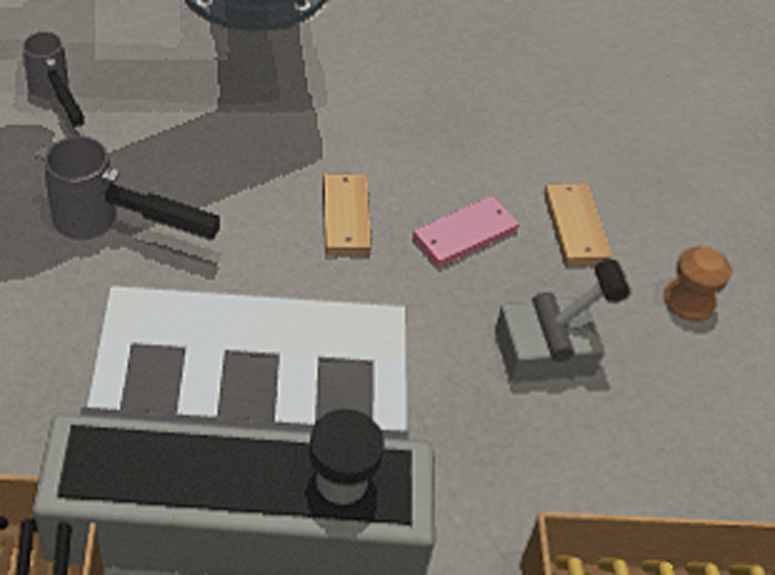

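View pics/d1.png

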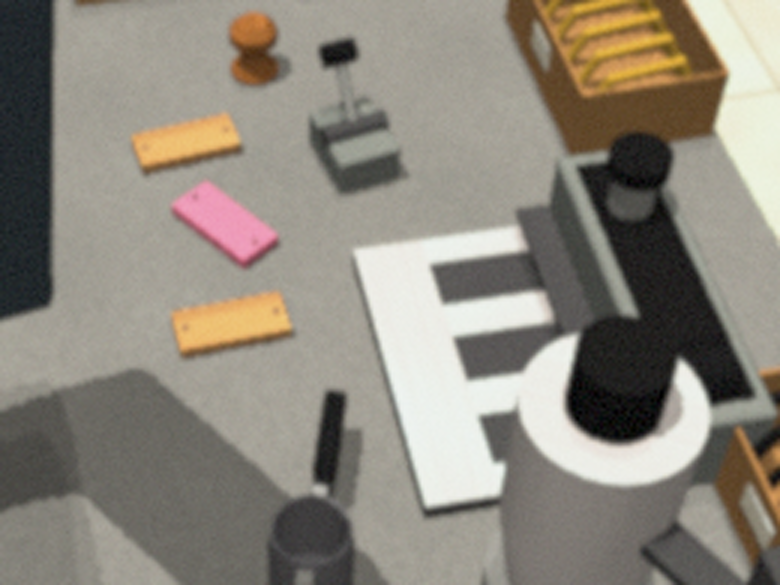

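Candidates for the cup: A at scene (257,245) and B at (243,195). A is wider, so it should be the 72 mm one. Plaques: the oak pair is at crop (347,213) and (578,222), and the pink one at (465,230) is excluded. I'll triangulate the isolator and the cups and make one composite crop of the collar.

Run:
```python
from h import *
s=cam('scene'); d=cam('side')
print('lever',tri(s,(469.8,282.4),d,(332.7,147.3)).round(4),'hinge',tri(s,(447.4,298.8),d,(337.3,167)).round(4))
# isolator base top corners scene crop
P=np.array([(500,308),(575,300),(600,345),(512,378)])/2.5+[225,170]
print('base top .045',onz(s,P,.045).round(3).tolist())
# cups: rim ellipse centre
print('cupA rim left/right scene',onz(s,[(225+47/2.5,170+158/2.5),(225+108/2.5,170+158/2.5)],.095).round(4).tolist())
print('cupA rim c',tri(s,(225+78/2.5,170+160/2.5),d,(220+312/3,130+528/3)).round(4))
print('A handle end',tri(s,(225+207/2.5,170+219/2.5),d,(220+336/3,130+400/3)).round(4))
a=cv2.resize(s['img'][140:330,80:280],None,fx=2.9,fy=2.9,interpolation=cv2.INTER_CUBIC)[:,:]
b=cv2.resize(d['img'][225:425,300:500],(395,395),interpolation=cv2.INTER_CUBIC)
a=cv2.resize(s['img'][150:350,80:280],(395,395),interpolation=cv2.INTER_CUBIC)
cv2.imwrite('pics/c1.png',np.hstack([a,b])[...,::-1])
```

```text
lever [0.5899 0.3702 0.1148] hinge [0.5988 0.3286 0.0628]
base top .045 [[0.575, 0.275, 0.045], [0.56, 0.353, 0.045], [0.616, 0.371, 0.045], [0.66, 0.279, 0.045]]
cupA rim left/right scene [[0.4382, -0.2066, 0.095], [0.4344, -0.141, 0.095]]
cupA rim c [ 0.4398 -0.1734  0.0948]
A handle end [ 0.493  -0.0314  0.0678]
```

View pics/c1.png

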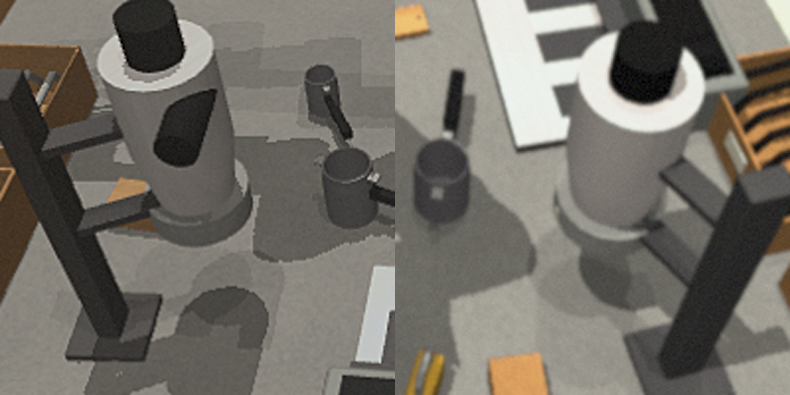

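The composite shows the cyclone collar near scene crop (200,215) and side crop (612,205). The ticks face the robot, so I'll measure them later with the wrist camera. The isolator comes first.

```bash
cat >> h.py <<'E'
def plan(*wps,mx=40.):
    """waypoints (x,y,z[,yaw deg]) -> rows in tool axes, tool ends vertical"""
    o=sensors.get_obs(); p=np.array(o['position']); r=R.from_quat(o['tool_rot'])
    for w in wps:
        x=r.as_matrix()[:,0]; yaw=np.radians(w[3]) if len(w)>3 else np.arctan2(x[1],x[0])
        t=R.from_matrix(np.array([[np.cos(yaw),np.sin(yaw),0],[np.sin(yaw),-np.cos(yaw),0],[0,0,-1]]))
        d=r.inv().apply(np.array(w[:3])-p)*1000; v=(r.inv()*t).as_rotvec()
        n=max(1,int(np.ceil(np.linalg.norm(d)/mx))); m=max(1,int(np.ceil(np.linalg.norm(v)/.12)))
        if np.linalg.norm(v)<.004:
            print(w,'T x%d'%n,(d/n).round(1).tolist())
        else:
            print(w,'T x%d'%n,(d/n).round(1).tolist(),'then turn x%d'%m,(v/m).round(4).tolist())
        p=np.array(w[:3]); r=t
E
python3 - <<'E'
from h import *
s=cam('scene'); d=cam('side')
print('collar~',tri(s,(181,259),d,(410,329)).round(3),'knob',onz(s,(502,290),.01).round(3))
plan((.40,-.1,.30),(.59,.45,.25),(.59,.45,.130),mx=41)
E
```

```text
collar~ [ 0.602 -0.32   0.171] knob [[0.526 0.49  0.01 ]]
(0.4, -0.1, 0.3) T x14 [25.2, -29.3, -4.0]
(0.59, 0.45, 0.25) T x15 [23.0, -31.2, 3.3]
(0.59, 0.45, 0.13) T x3 [0.0, 0.0, 40.0]
```

Emit:
drive_tool --deltas '[[[25.2,-29.3,-4,0,0,0],[25.2,-29.3,-4,0,0,0],[25.2,-29.3,-4,0,0,0],[25.2,-29.3,-4,0,0,0],[25.2,-29.3,-4,0,0,0],[25.2,-29.3,-4,0,0,0],[25.2,-29.3,-4,0,0,0]]]' --gripper 0

```text
time: 1.03
position: [0.2937, -0.3468, 0.2729]
tool_rot: [0.989, 0.15, 0.0, 0.0]
ft_force: [0.5, 0.1, -0.7]
grip_width: 0.0484
grip_force: 0.0
```

Emit:
drive_tool --deltas '[[[25.2,-29.3,-4,0,0,0],[25.2,-29.3,-4,0,0,0],[25.2,-29.3,-4,0,0,0],[25.2,-29.3,-4,0,0,0],[25.2,-29.3,-4,0,0,0],[25.2,-29.3,-4,0,0,0],[25.2,-29.3,-4,0,0,0]]]'

```text
time: 1.62
position: [0.4011, -0.0984, 0.3012]
tool_rot: [0.989, 0.15, 0.0, 0.0]
ft_force: [0.4, -0.5, 0.0]
grip_width: 0.0034
grip_force: 0.0
```

Emit:
drive_tool --deltas '[[[23,-31.2,3,0,0,0],[23,-31.2,3,0,0,0],[23,-31.2,3,0,0,0],[23,-31.2,3,0,0,0],[23,-31.2,3,0,0,0],[23,-31.2,3,0,0,0],[23,-31.2,3,0,0,0],[23,-31.2,3,0,0,0]]]'

```text
time: 2.28
position: [0.5025, 0.1949, 0.2766]
tool_rot: [0.989, 0.151, 0.0, 0.0]
ft_force: [-0.6, -0.5, -0.6]
grip_width: 0.0002
grip_force: 0.0
```

Emit:
drive_tool --deltas '[[[23,-31.2,3,0,0,0],[23,-31.2,3,0,0,0],[23,-31.2,3,0,0,0],[23,-31.2,3,0,0,0],[23,-31.2,3,0,0,0],[23,-31.2,3,0,0,0],[23,-31.2,3,0,0,0],[0,0,0,0,0,0]]]'

```text
time: 2.95
position: [0.5917, 0.4559, 0.2533]
tool_rot: [0.988, 0.153, 0.001, -0.002]
ft_force: [-0.4, -0.8, -0.5]
grip_width: 0.0004
grip_force: 0.0
```

Run:
```python
from h import *
o=sensors.get_obs();print(o['time'],o['position'],o['tool_rot'],o['ft_force'])
plan((.59,.45,.130,13),(.59,.27,.130,13),(.55,.27,.26,0))
w=cam('wrist'); save(w,'w1')
```

```text
2.95 [0.59170615 0.45589462 0.2533111 ] [ 9.88277166e-01  1.52655140e-01  9.13103417e-04 -1.95405803e-03] [-0.41546942 -0.77494455 -0.5307172 ]
(0.59, 0.45, 0.13, 13) T x4 [-0.9, 1.4, 30.8] then turn x1 [-0.0037, -0.0023, 0.0796]
(0.59, 0.27, 0.13, 13) T x5 [-8.1, 35.1, 0.0]
(0.55, 0.27, 0.26, 0) T x4 [-9.7, -2.2, -32.5] then turn x2 [0.0, 0.0, 0.1134]
```

Emit:
drive_tool --deltas '[[[0,0,31,0,0,0.08],[0,0,31,0,0,0],[0,0,31,0,0,0],[0,0,30,0,0,0],[0,0,0,0,0,0]]]'

```text
time: 3.42
position: [0.5865, 0.4454, 0.1253]
tool_rot: [0.994, 0.11, -0.007, 0.003]
ft_force: [-0.6, -0.8, -0.7]
grip_width: 0.0001
grip_force: 0.0
```

Emit:
drive_tool --deltas '[[[-3.4,14.6,0,0,0,0],[-3.4,14.6,0,0,0,0],[-3.4,14.6,0,0,0,0],[-3.4,14.6,0,0,0,0],[-3.4,14.6,0,0,0,0],[-3.4,14.6,0,0,0,0],[-3.4,14.6,0,0,0,0],[-3.4,14.6,0,0,0,0]]]'

```text
time: 4.08
position: [0.5903, 0.3276, 0.1333]
tool_rot: [0.994, 0.111, 0.0, 0.0]
ft_force: [0.2, 0.1, -0.3]
grip_width: 0.0003
grip_force: 0.0
```

Emit:
drive_tool --deltas '[[[-2,10,0,0,0,0],[-1,4,0,0,0,0],[0,0,0,0,0,0],[0,0,0,0,0,0],[3,-15,0,0,0,0],[0,0,-40,0,0,0],[0,0,-40,0,0,0],[0,0,-40,0,0,0]]]'

```text
time: 4.75
position: [0.5891, 0.3325, 0.2525]
tool_rot: [0.994, 0.112, -0.001, -0.0]
ft_force: [1.4, 0.2, 0.0]
grip_width: 0.0005
grip_force: 0.0
```

Run:
```python
from h import *
o=sensors.get_obs();print(o['time'],o['position'],o['tool_rot'],o['ft_force'])
s=cam('scene'); save(s,'s2',(330,220,530,370),3)
plan((.42,.30,.30,0))
```

```text
4.75 [0.58906399 0.33251035 0.25251423] [ 9.93740979e-01  1.11701153e-01 -1.30921293e-03 -6.99405608e-05] [1.42085232 0.2283436  0.0221114 ]
(0.42, 0.3, 0.3, 0) T x5 [-35.3, -1.0, -7.9] then turn x2 [-0.0023, -0.0079, 0.1121]
```

View pics/s2.png

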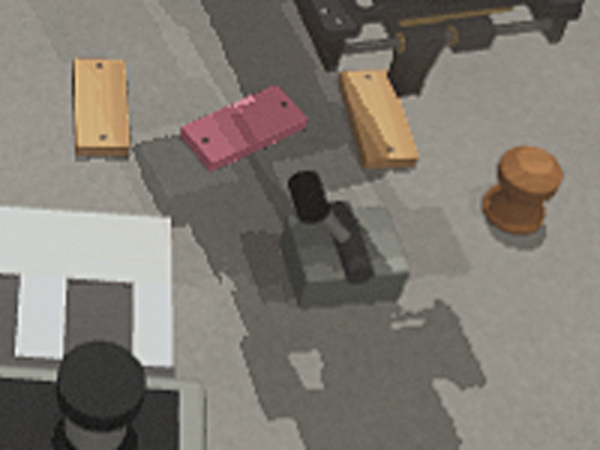

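The lever now leans right, so the engraver is off. Next is plaque B: I'll hover over it with yaw ≈186° and measure it with the wrist camera.

Emit:
drive_tool --deltas '[[[-30.5,-17.3,0,0,0,0],[-30.5,-17.3,0,0,0,0],[-30.5,-17.3,0,0,0,0],[-30.5,-17.3,0,0,0,0],[-30.5,-17.3,0,0,0,0],[0,0,0,0,0,-0.121],[0,0,0,0,0,-0.121],[0,0,0,0,0,-0.121]]]' --gripper 100

```text
time: 5.47
position: [0.4208, 0.3834, 0.2529]
tool_rot: [0.956, 0.293, 0.001, -0.0]
ft_force: [0.2, 0.1, -0.7]
grip_width: 0.0458
grip_force: 0.0
```

Emit:
drive_tool --deltas '[[[0,0,0,0,0,-0.121],[0,0,0,0,0,-0.121],[0,0,0,0,0,-0.121],[0,0,0,0,0,-0.121],[0,0,0,0,0,-0.121],[0,0,0,0,0,-0.121],[0,0,0,0,0,-0.121],[0,0,0,0,0,-0.121]]]'

```text
time: 6.13
position: [0.4217, 0.383, 0.2526]
tool_rot: [0.711, 0.703, 0.001, -0.0]
ft_force: [0.7, 0.1, 0.0]
grip_width: 0.0862
grip_force: 0.0
```

Emit:
drive_tool --deltas '[[[0,0,0,0,0,-0.121],[0,0,0,0,0,-0.121],[0,0,0,0,0,-0.121],[0,0,0,0,0,-0.121],[0,0,0,0,0,-0.121],[0,0,0,0,0,-0.121],[0,0,0,0,0,-0.121],[0,0,0,0,0,-0.121]]]'

```text
time: 6.8
position: [0.4217, 0.383, 0.2526]
tool_rot: [0.302, 0.953, 0.001, 0.0]
ft_force: [0.3, -0.1, 0.5]
grip_width: 0.0871
grip_force: 0.0
```

Emit:
drive_tool --deltas '[[[0,0,0,0,0,-0.121],[0,0,0,0,0,-0.121],[0,0,0,0,0,-0.121],[0,0,0,0,0,-0.121],[0,0,0,0,0,-0.121],[0,0,0,0,0,-0.121],[0,0,0,0,0,0],[0,0,0,0,0,0]]]'

```text
time: 7.47
position: [0.4218, 0.3824, 0.2525]
tool_rot: [-0.052, 0.999, 0.0, 0.0]
ft_force: [0.2, 0.3, -0.0]
grip_width: 0.087
grip_force: 0.0
```

```bash
cat >> h.py <<'E'
def oak(c,z=.016,box=None,pr=True):
    hsv=cv2.cvtColor(c['img'],cv2.COLOR_RGB2HSV); m=cv2.inRange(hsv,(8,70,90),(25,255,255)); out=[]
    if box: x0,y0,x1,y1=box; k=np.zeros_like(m); k[y0:y1,x0:x1]=m[y0:y1,x0:x1]; m=k
    m=cv2.morphologyEx(m,cv2.MORPH_CLOSE,np.ones((5,5)))
    for q in cv2.findContours(m,0,cv2.CHAIN_APPROX_NONE)[0]:
        if cv2.contourArea(q)<300: continue
        r=cv2.minAreaRect((onz(c,q.reshape(-1,2),z)[:,:2]*1000).astype(np.float32)); print('oak',cv2.boundingRect(q),np.round(r[0],1),np.round(r[1],1),round(r[2],1))
E
python3 - <<'E'
from h import *
o=sensors.get_obs();print(o['time'],o['position'],R.from_quat(o['tool_rot']).as_matrix()[:,0])
w=cam('wrist'); save(w,'w2'); oak(w)
plan((.421,.381,.10,186),(.421,.381,.028,186))
E
```

```text
7.4667 [0.42182112 0.38242511 0.25253185] [-9.94643340e-01 -1.03365937e-01 -3.29776080e-04]
oak (565, 368, 75, 14) [561.3 709.8] [94.8 15.5] 85.5
oak (402, 344, 45, 26) [559.8 504.5] [29.6 46.5] 8.4
oak (549, 291, 20, 69) [511.  639.8] [79. 20.] 15.9
oak (293, 156, 56, 118) [424.8 382.5] [111.   50.8] 6.0
oak (23, 131, 58, 117) [425.7 126.2] [110.4  55.6] 1.8
(0.421, 0.381, 0.1, 186) T x4 [0.2, -0.3, 38.1]
(0.421, 0.381, 0.028, 186) T x2 [0.0, 0.0, 36.0]
```

View pics/w2.png

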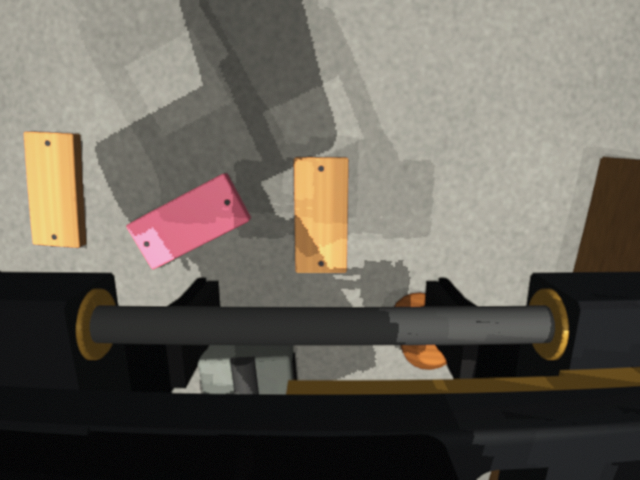

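The wrist view shows plaque B at (321,215), clear of the pink one. World position is (424.8, 382.5) mm, yaw 6°. Grasping it now.

Emit:
drive_tool --deltas '[[[-3,0,37.5,0,0,0],[0,0,37.5,0,0,0],[0,0,37.5,0,0,0],[0,0,37.5,0,0,0],[0,0,37,0,0,0],[0,0,25,0,0,0],[0,0,12.5,0,0,0],[0,0,0,0,0,0]]]' --gripper 86

```text
time: 8.18
position: [0.4236, 0.3808, 0.0252]
tool_rot: [-0.052, 0.999, -0.001, -0.002]
ft_force: [-0.4, -0.3, -0.3]
grip_width: 0.0748
grip_force: 0.0
```

Emit:
drive_tool --deltas '[[[0,0,0,0,0,0],[0,0,0,0,0,0],[0,0,0,0,0,0],[0,0,0,0,0,0],[0,0,0,0,0,0],[0,0,0,0,0,0],[0,0,-30,0,0,0],[0,0,-40,0,0,0]]]' --gripper 30 --squeeze 25

```text
time: 8.85
position: [0.4228, 0.3798, 0.0959]
tool_rot: [-0.052, 0.999, -0.002, -0.004]
ft_force: [0.7, 0.9, -1.3]
grip_width: 0.0495
grip_force: 25.0
```

Run:
```python
from h import *
o=sensors.get_obs();print(o['time'],o['position'],R.from_quat(o['tool_rot']).as_matrix()[:,0])
plan((.51,.25,.20),(.51,.12,.20,178.3))
```

```text
8.85 [0.4227741  0.37980942 0.09586999] [-0.99447863 -0.10465277  0.0077497 ]
(0.51, 0.25, 0.2) T x5 [-14.5, -27.7, -20.8] then turn x1 [-0.0036, -0.0077, 0.0]
(0.51, 0.12, 0.2, 178.3) T x4 [3.4, -32.3, 0.0] then turn x2 [0.0, 0.0, 0.0673]
```

Run:
```python
from h import *
plan((.47,.30,.28),(.72,.03,.30,178.3))
```

```text
(0.47, 0.3, 0.28) T x6 [-6.2, -14.2, -30.7] then turn x1 [-0.0036, -0.0077, 0.0]
(0.72, 0.03, 0.3, 178.3) T x10 [-22.0, -29.5, -2.0] then turn x2 [0.0, 0.0, 0.0673]
```

Emit:
drive_tool --deltas '[[[-6.2,-14.2,-30.7,0,0,0],[-6.2,-14.2,-30.7,0,0,0],[-6.2,-14.2,-30.7,0,0,0],[-6.2,-14.2,-30.7,0,0,0],[-6.2,-14.2,-30.7,0,0,0],[-6.2,-14.2,-30.7,-0.0036,-0.0077,0],[-22,-29.5,-2,0,0,0],[-22,-29.5,-2,0,0,0]]]'

```text
time: 9.52
position: [0.5216, 0.2464, 0.2894]
tool_rot: [-0.054, 0.999, 0.003, 0.006]
ft_force: [0.7, 0.4, -1.0]
grip_width: 0.0497
grip_force: 25.0
```

Emit:
drive_tool --deltas '[[[-22,-29.5,-2,0,0,0],[-22,-29.5,-2,0,0,0],[-22,-29.5,-2,0,0,0],[-22,-29.5,-2,0,0,0],[-22,-29.5,-2,0,0,0],[-22,-29.5,-2,0,0,0],[-22,-29.5,-2,0,0,0],[-22,-29.5,-2,0,0,0]]]'

```text
time: 10.18
position: [0.7211, 0.0287, 0.3028]
tool_rot: [-0.052, 0.999, 0.002, 0.003]
ft_force: [0.5, 0.3, -1.2]
grip_width: 0.0494
grip_force: 25.0
```

Emit:
drive_tool --deltas '[[[0,0,0,0,0,0.0673],[0,0,0,0,0,0.0673],[0,0,0,0,0,0],[0,0,0,0,0,0],[0,0,0,0,0,0]]]'

```text
time: 10.6
position: [0.7202, 0.0306, 0.3028]
tool_rot: [0.014, 1.0, 0.002, 0.003]
ft_force: [-0.2, -0.5, -0.9]
grip_width: 0.0495
grip_force: 25.0
```

Run:
```python
from h import *
o=sensors.get_obs();print(o['time'],o['position'],R.from_quat(o['tool_rot']).as_matrix()[:,0])
w=cam('wrist'); save(w,'w3')
g=cv2.cvtColor(w['img'],cv2.COLOR_RGB2HSV); m=cv2.inRange(g,(0,0,150),(179,40,255)); m[300:]=0
for q in cv2.findContours(m,0,cv2.CHAIN_APPROX_NONE)[0]:
    if cv2.contourArea(q)<1500: continue
    a=cv2.approxPolyDP(q,3,True).reshape(-1,2); print('c',np.c_[a,(onz(w,a,.02)[:,:2]*1000).round(1)].tolist())
oak(w,.29)
```

```text
10.6 [0.72021681 0.03062477 0.30276325] [-0.99960159  0.02746928 -0.00648845]
c [[0.0, 0.0, 501.5, -284.6], [0.0, 27.0, 527.7, -287.7], [8.0, 25.0, 526.8, -278.4], [28.0, 33.0, 536.8, -257.0], [36.0, 41.0, 545.3, -249.2], [34.0, 44.0, 548.0, -251.8], [45.0, 51.0, 555.8, -240.6], [52.0, 66.0, 570.9, -234.9], [53.0, 85.0, 589.4, -236.4], [48.0, 88.0, 591.9, -242.3], [45.0, 83.0, 586.8, -244.9], [46.0, 91.0, 594.7, -244.9], [40.0, 93.0, 596.1, -251.9], [35.0, 84.0, 586.9, -256.1], [32.0, 99.0, 601.4, -261.7], [38.0, 103.0, 605.9, -255.6], [40.0, 97.0, 600.1, -252.5], [45.0, 97.0, 600.5, -246.9], [48.0, 103.0, 606.6, -244.5], [51.0, 87.0, 591.1, -238.9], [55.0, 90.0, 594.4, -234.9], [57.0, 114.0, 618.2, -236.2], [49.0, 115.0, 618.6, -245.2], [53.0, 121.0, 624.9, -241.7], [58.0, 115.0, 619.2, -235.3], [60.0, 131.0, 635.3, -235.5], [54.0, 133.0, 637.0, -242.5], [58.0, 147.0, 651.4, -240.3], [66.0, 155.0, 660.0, -232.7], [67.0, 171.0, 676.6, -234.3], [59.0, 165.0, 670.0, -242.3], [80.0, 271.0, 787.0, -238.7], [190.0, 271.0, 789.8, -113.0], [195.0, 281.0, 801.5, -108.7], [220.0, 281.0, 802.2
[... 2049 characters left out ...]
, 530.1, -49.0], [224.0, 0.0, 520.7, -55.2], [215.0, 6.0, 525.7, -64.2], [211.0, 0.0, 520.1, -67.7], [196.0, 0.0, 519.3, -82.2], [187.0, 9.0, 527.0, -91.5], [201.0, 17.0, 535.0, -78.4], [204.0, 12.0, 530.6, -75.2], [206.0, 26.0, 543.5, -74.1], [201.0, 30.0, 546.9, -79.2], [191.0, 26.0, 542.8, -88.7], [192.0, 18.0, 535.5, -87.2], [180.0, 16.0, 533.0, -98.8], [177.0, 21.0, 537.4, -102.1], [172.0, 14.0, 530.7, -106.5], [163.0, 20.0, 535.7, -115.8], [157.0, 16.0, 531.6, -121.4], [154.0, 7.0, 523.2, -123.7], [163.0, 0.0, 517.3, -114.3]]
oak (184, 345, 211, 43) [745.1  15.8] [19.4 90.7] 1.0
oak (462, 291, 14, 69) [729.4  92.1] [31.4  5.1] 5.8
oak (257, 168, 132, 140) [691.5  31.9] [49.6 55.4] 88.5
```

View pics/w3.png

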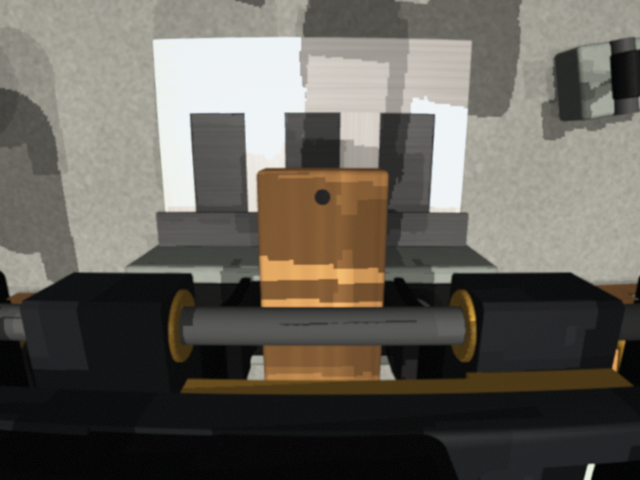

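The wrist view shows pocket near edges at row 113, with centres at columns 217, 312 and 407. The held plaque is at (322,235) and centred in the jaws. Pocket 1 centre is ≈(688.2, 118.7) mm, bed yaw −1.8°.

Run:
```python
from h import *
plan((.645,.1197,.12,178.2),(.645,.1197,.049,178.2),(.6885,.1183,.049,178.2))
```

```text
(0.645, 0.1197, 0.12, 178.2) T x6 [13.2, 14.3, 30.5] then turn x1 [0.0046, 0.0068, 0.0039]
(0.645, 0.1197, 0.049, 178.2) T x2 [0.0, 0.0, 35.5]
(0.6885, 0.1183, 0.049, 178.2) T x2 [-21.8, -0.0, 0.0]
```

Emit:
drive_tool --deltas '[[[13.2,14.3,30.5,0,0,0],[13.2,14.3,30.5,0,0,0],[13.2,14.3,30.5,0,0,0],[13.2,14.3,30.5,0,0,0],[13.2,14.3,30.5,0,0,0],[13.2,14.3,30.5,0,0,0.004],[0,0,0,0,0,0],[0,0,0,0,0,0]]]'

```text
time: 11.32
position: [0.6436, 0.1202, 0.1184]
tool_rot: [0.015, 1.0, 0.002, 0.002]
ft_force: [1.1, -0.8, -0.2]
grip_width: 0.0495
grip_force: 25.0
```

Run:
```python
from h import *
o=sensors.get_obs();print(o['time'],o['position'],R.from_quat(o['tool_rot']).as_matrix()[:,0])
plan((.645,.1197,.052,178.2),(.6885,.1183,.052,178.2))
```

```text
11.3167 [0.64360945 0.1202215  0.11835453] [-0.99953764  0.03025618 -0.00301308]
(0.645, 0.1197, 0.052, 178.2) T x2 [-0.6, -0.4, 33.2] then turn x1 [0.0041, 0.003, 0.0012]
(0.6885, 0.1183, 0.052, 178.2) T x2 [-21.8, -0.0, 0.0]
```

Emit:
drive_tool --deltas '[[[-1,-0.6,25,0,0,0],[0,0,25,0,0,0],[0,0,12,0,0,0],[0,0,6,0,0,0],[0,0,0,0,0,0],[0,0,0,0,0,0]]]'

```text
time: 11.82
position: [0.6483, 0.1184, 0.0531]
tool_rot: [0.017, 1.0, 0.002, 0.005]
ft_force: [0.2, 0.7, 0.5]
grip_width: 0.0495
grip_force: 25.0
```

Emit:
drive_tool --deltas '[[[0,0,0,0,0,0],[0,0,0,0,0,0],[0,0,0,0,0,0]]]'

```text
time: 12.07
position: [0.6477, 0.1188, 0.053]
tool_rot: [0.017, 1.0, 0.002, 0.005]
ft_force: [1.3, -0.1, -0.4]
grip_width: 0.0496
grip_force: 25.0
```

Emit:
drive_tool --deltas '[[[0,0,0,0,0,0],[0,0,0,0,0,0]]]'

```text
time: 12.23
position: [0.6471, 0.1188, 0.0522]
tool_rot: [0.017, 1.0, 0.002, 0.004]
ft_force: [-0.2, 0.7, -0.9]
grip_width: 0.0497
grip_force: 25.0
```

Run:
```python
from h import *
o=sensors.get_obs();print(o['time'],o['position'],R.from_quat(o['tool_rot']).as_matrix()[:,0])
w=cam('wrist'); save(w,'w4',(140,40,500,310),2); print(proj(w,[(.6882,.1187,.015)]))
```

```text
12.2333 [0.64706861 0.11882896 0.05222116] [-0.99941487  0.03329406 -0.00783709]
[[322.5966929  366.61081671]]
```

View pics/w4.png

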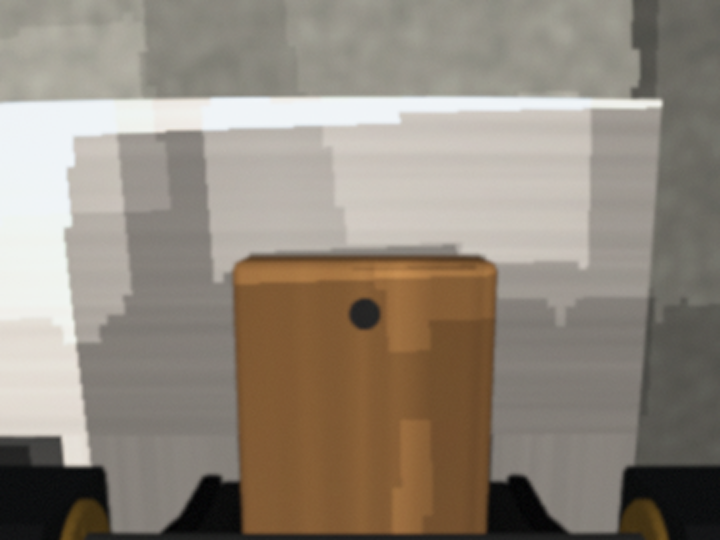

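Run:
```python
from h import *
w=cam('wrist')
def px(u,v): return (140+u/2,40+v/2)
print('bed near left',onz(w,[px(662,103),px(650,270),px(640,400)],.02).round(4).tolist())
for z in(.036,.038,.040):print('plq',z,onz(w,[px(236,270),px(495,270),px(242,480),px(490,480)],z).round(4).tolist())
```

```text
bed near left [[0.5628, 0.1828, 0.02], [0.5966, 0.1817, 0.02], [0.6249, 0.1809, 0.02]]
plq 0.036 [[0.5927, 0.097, 0.036], [0.5943, 0.1461, 0.036], [0.6347, 0.0953, 0.036], [0.6364, 0.1454, 0.036]]
plq 0.038 [[0.5925, 0.0973, 0.038], [0.5941, 0.1458, 0.038], [0.634, 0.0956, 0.038], [0.6357, 0.1451, 0.038]]
plq 0.04 [[0.5924, 0.0976, 0.04], [0.5939, 0.1454, 0.04], [0.6333, 0.0959, 0.04], [0.635, 0.1448, 0.04]]
```

Emit:
drive_tool --deltas '[[[-10,0,0,0,0,0],[-10,0,0,0,0,0],[-10,0,0,0,0,0],[-7,0,0,0,0,0],[-4,0,0,0,0,0],[0,0,0,0,0,0],[0,0,0,0,0,0],[0,0,0,0,0,0]]]'

```text
time: 13.0
position: [0.687, 0.1175, 0.0518]
tool_rot: [0.017, 1.0, 0.002, 0.003]
ft_force: [0.1, -0.3, -0.4]
grip_width: 0.0496
grip_force: 25.0
```

Emit:
drive_tool --deltas '[[[0,0,2,0,0,0],[0,0,2,0,0,0],[0,0,2,0,0,0],[0,0,0,0,0,0],[0,0,0,0,0,0]]]'

```text
time: 13.42
position: [0.6876, 0.1175, 0.0457]
tool_rot: [0.017, 1.0, 0.002, 0.003]
ft_force: [0.2, 0.0, 0.1]
grip_width: 0.0499
grip_force: 25.0
```

Run:
```python
from h import *
o=sensors.get_obs();print(o['time'],o['position'],R.from_quat(o['tool_rot']).as_matrix()[:,0],o['ft_force'],o['moment'])
w=cam('wrist'); oak(w,.034,(180,60,480,250)); save(w,'w5')
```

```text
13.4167 [0.68757471 0.11745379 0.04569823] [-0.99942114  0.03341612 -0.00638354] [0.20241989 0.0306404  0.10735027] [ 0.06734851 -0.13719142  0.02394862]
oak (256, 169, 133, 81) [646.8 119.4] [48.8 30.5] 88.1
```

Emit:
drive_tool --deltas '[[[0,0,2,0,0,0],[0,0,0,0,0,0],[0,0,0,0,0,0]]]'

```text
time: 13.72
position: [0.6883, 0.1175, 0.0446]
tool_rot: [0.017, 1.0, 0.002, 0.004]
ft_force: [0.1, -0.1, 2.2]
grip_width: 0.0498
grip_force: 25.0
```

Emit:
drive_tool --deltas '[[[0,0,0,0,0,0],[0,0,0,0,0,0],[0,0,0,0,0,0],[0,0,-5,0,0,0],[0,0,-10,0,0,0],[0,0,-40,0,0,0],[0,0,-40,0,0,0],[0,0,-40,0,0,0]]]' --gripper 78

```text
time: 14.38
position: [0.6865, 0.1168, 0.1807]
tool_rot: [0.017, 1.0, 0.002, 0.003]
ft_force: [1.2, 0.5, 0.0]
grip_width: 0.0678
grip_force: 0.0
```

Emit:
drive_tool --deltas '[[[0,0,-40,0,0,0],[0,0,-40,0,0,0],[-20,0,-10,0,0,0],[0,0,0,0,0,0],[0,0,0,0,0,0]]]'

```text
time: 14.8
position: [0.7066, 0.1157, 0.2708]
tool_rot: [0.017, 1.0, 0.002, 0.005]
ft_force: [-0.3, -0.1, -0.0]
grip_width: 0.068
grip_force: 0.0
```

Run:
```python
from h import *
o=sensors.get_obs();print(o['time'],o['position'],R.from_quat(o['tool_rot']).as_matrix()[:,0])
w=cam('wrist'); save(w,'w6',(160,40,560,290),2); oak(w,.031,(180,40,480,260)); oak(w,.036,(180,40,480,260))
s=cam('scene'); oak(s,.016,(340,225,400,285))
```

```text
14.8 [0.70664069 0.11567714 0.27076242] [-0.99938919  0.03358164 -0.00967086]
oak (295, 129, 56, 106) [681.  118.7] [50.  97.3] 87.7
oak (295, 129, 56, 106) [680.4 118.7] [49.3 96. ] 87.7
```

View pics/w6.png

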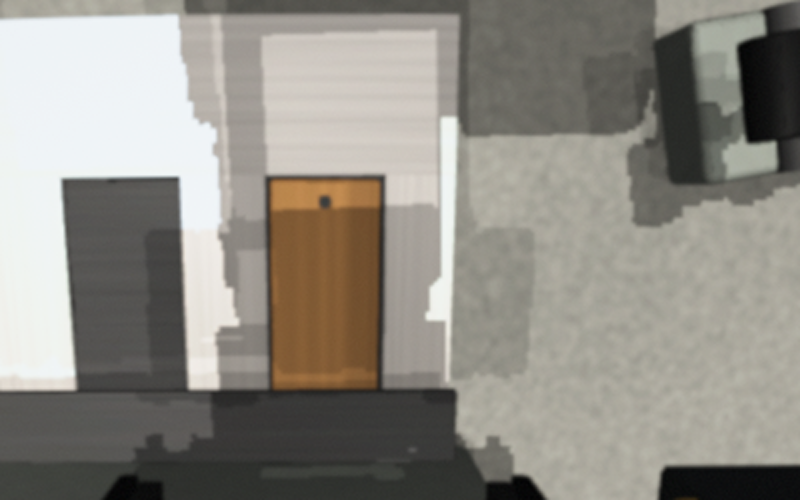

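The wrist view shows the plaque flat in pocket 1 at crop (325,285), with a thin dark gap all round. Plaque A is next.

Run:
```python
from h import *
plan((.4235,.123,.25,181))
```

```text
(0.4235, 0.123, 0.25, 181) T x8 [35.1, -0.3, 2.1] then turn x1 [0.0044, 0.0025, -0.0509]
```

Emit:
drive_tool --deltas '[[[35.1,0,2.1,0,0,-0.05],[35.1,1.5,2.1,0,0,0],[35.1,1.5,2.1,0,0,0],[35.1,1.5,2.1,0,0,0],[35.1,1.5,2.1,0,0,0],[35.1,1.5,2.1,0,0,0],[35.1,1.5,2.1,0,0,0],[35.1,1.5,2.1,0,0,0]]]' --gripper 86

```text
time: 15.57
position: [0.4213, 0.1235, 0.2485]
tool_rot: [-0.008, 1.0, 0.002, 0.001]
ft_force: [0.2, 0.5, 1.1]
grip_width: 0.0747
grip_force: 0.0
```

Emit:
drive_tool --deltas '[[[0,0,0,0,0,0],[0,0,0,0,0,0],[0,0,0,0,0,0]]]'

```text
time: 15.82
position: [0.4252, 0.1235, 0.2498]
tool_rot: [-0.008, 1.0, 0.002, 0.003]
ft_force: [0.8, 0.5, 0.6]
grip_width: 0.075
grip_force: 0.0
```

Run:
```python
from h import *
o=sensors.get_obs();print(o['time'],o['position'],R.from_quat(o['tool_rot']).as_matrix()[:,0])
w=cam('wrist'); save(w,'w7'); oak(w,.016,(100,0,560,275))
plan((.424,.1235,.10,181),(.424,.1235,.028,181))
```

```text
15.8167 [0.42520667 0.12349289 0.24975891] [-0.99983931 -0.0167079  -0.00649646]
oak (291, 152, 56, 118) [425.3 122.7] [110.5  50.1] 1.9
(0.424, 0.1235, 0.1, 181) T x4 [0.8, -0.1, 37.5] then turn x1 [0.0043, 0.0076, -0.0009]
(0.424, 0.1235, 0.028, 181) T x2 [0.0, 0.0, 36.0]
```

Emit:
drive_tool --deltas '[[[0,0.8,37,0.004,0.007,-0.015],[0,0,37,0,0,0],[0,0,37,0,0,0],[0,0,37,0,0,0],[0,0,37,0,0,0],[0,0,25,0,0,0],[0,0,12,0,0,0],[0,0,0,0,0,0]]]'

```text
time: 16.53
position: [0.4258, 0.1242, 0.0249]
tool_rot: [-0.015, 1.0, 0.0, -0.002]
ft_force: [0.9, -0.2, -0.9]
grip_width: 0.0748
grip_force: 0.0
```

Emit:
drive_tool --deltas '[[[0,0,0,0,0,0],[0,0,0,0,0,0],[0,0,0,0,0,0]]]'

```text
time: 16.78
position: [0.427, 0.1245, 0.0292]
tool_rot: [-0.016, 1.0, 0.0, 0.001]
ft_force: [-0.5, 0.0, 0.6]
grip_width: 0.075
grip_force: 0.0
```

Emit:
drive_tool --deltas '[[[0,0,0,0,0,0],[0,0,0,0,0,0],[0,0,0,0,0,0],[0,0,0,0,0,0],[0,0,0,0,0,0]]]' --gripper 30 --squeeze 25

```text
time: 17.2
position: [0.426, 0.1245, 0.0287]
tool_rot: [-0.016, 1.0, 0.0, 0.001]
ft_force: [0.7, 1.5, 2.5]
grip_width: 0.0496
grip_force: 25.1
```

Emit:
drive_tool --deltas '[[[0,0,-20,0,0,0],[0,0,-30,0,0,0],[0,0,-30,0,0,0],[0,0,0,0,0,0],[0,0,0,0,0,0]]]'

```text
time: 17.62
position: [0.4267, 0.1245, 0.1096]
tool_rot: [-0.016, 1.0, 0.0, 0.002]
ft_force: [-0.2, 0.0, -1.2]
grip_width: 0.0496
grip_force: 25.0
```

Run:
```python
from h import *
o=sensors.get_obs();print(o['time'],o['position'],R.from_quat(o['tool_rot']).as_matrix()[:,0])
plan((.5,.03,.12,178.2),(.643,.0245,.12,178.2))
```

```text
17.6167 [0.42670789 0.12454764 0.109644  ] [-0.99948649 -0.031737   -0.00441862]
(0.5, 0.03, 0.12, 178.2) T x4 [-17.6, -24.2, -2.5] then turn x1 [0.0004, 0.0044, 0.0632]
(0.643, 0.0245, 0.12, 178.2) T x4 [-35.8, -0.3, 0.0]
```

Emit:
drive_tool --deltas '[[[-17.6,-24.5,-2.5,0,0,0],[-17.6,-24.5,-2.5,0,0,0],[-17.6,-24.5,-2.5,0,0,0],[-17.6,-24.5,-2.5,0,0,0.063],[-35.8,0,0,0,0,0],[-35.8,0,0,0,0,0],[-35.8,0,0,0,0,0],[-35.8,0,0,0,0,0]]]'

```text
time: 18.28
position: [0.6426, 0.0239, 0.1161]
tool_rot: [0.016, 1.0, 0.0, -0.002]
ft_force: [0.5, -0.2, -1.2]
grip_width: 0.0501
grip_force: 25.0
```

Emit:
drive_tool --deltas '[[[0,0,0,0,0,0],[0,0,0,0,0,0],[0,0,0,0,0,0]]]'

```text
time: 18.53
position: [0.6402, 0.0245, 0.116]
tool_rot: [0.016, 1.0, 0.0, -0.003]
ft_force: [-0.6, 0.2, -0.8]
grip_width: 0.0495
grip_force: 25.0
```

Run:
```python
from h import *
o=sensors.get_obs();print(o['time'],o['position'],R.from_quat(o['tool_rot']).as_matrix()[:,0])
w=cam('wrist'); oak(w,.103,(180,40,480,250))
plan((.643,.0250,.052,178.2))
```

```text
18.5333 [0.64016226 0.02449091 0.1160013 ] [-0.99949295  0.031407    0.00523899]
oak (256, 169, 133, 81) [599.5  26.4] [49.5 30.8] 88.3
(0.643, 0.025, 0.052, 178.2) T x2 [-1.8, 0.2, 32.2] then turn x1 [0.0008, -0.0052, 0.0002]
```

Emit:
drive_tool --deltas '[[[-2,0,25,0,0,0],[0,0,22,0,0,0],[0,0,12,0,0,0],[0,0,5,0,0,0],[0,0,0,0,0,0],[0,0,0,0,0,0],[0,0,0,0,0,0]]]'

```text
time: 19.17
position: [0.6451, 0.0241, 0.0555]
tool_rot: [0.016, 1.0, -0.0, 0.001]
ft_force: [0.1, -0.1, -0.6]
grip_width: 0.0499
grip_force: 25.0
```

Run:
```python
from h import *
o=sensors.get_obs();print(o['time'],o['position'],R.from_quat(o['tool_rot']).as_matrix()[:,0],o['ft_force'])
w=cam('wrist'); oak(w,.039,(180,40,480,250))
plan((.685,.0237,.052,178.2))
```

```text
19.1667 [0.64506528 0.02411975 0.05554127] [-0.99950623  0.03133329 -0.00234881] [ 0.13803705 -0.12963915 -0.558622  ]
oak (256, 169, 133, 81) [605.   25.9] [50.7 31.5] 88.3
(0.685, 0.0237, 0.052, 178.2) T x1 [-39.8, 0.9, 3.8]
```

Emit:
drive_tool --deltas '[[[0,0,3.5,0,0,0],[0,0,0,0,0,0],[0,0,0,0,0,0],[0,0,0,0,0,0],[0,0,0,0,0,0]]]'

```text
time: 19.63
position: [0.6445, 0.0242, 0.051]
tool_rot: [0.016, 1.0, 0.0, 0.0]
ft_force: [-1.1, -0.2, -0.8]
grip_width: 0.0493
grip_force: 25.0
```

Emit:
drive_tool --deltas '[[[-10,0,0,0,0,0],[-10,0,0,0,0,0],[-10,0,0,0,0,0],[-7,0,0,0,0,0],[-3,0,0,0,0,0],[0,0,0,0,0,0],[0,0,0,0,0,0],[0,0,0,0,0,0]]]'

```text
time: 20.3
position: [0.6835, 0.0231, 0.0507]
tool_rot: [0.016, 1.0, 0.0, -0.001]
ft_force: [-0.3, 0.8, -0.9]
grip_width: 0.0497
grip_force: 25.0
```

Emit:
drive_tool --deltas '[[[0,0,2,0,0,0],[0,0,2,0,0,0],[0,0,2,0,0,0],[0,0,0,0,0,0],[0,0,0,0,0,0],[0,0,0,0,0,0]]]'

```text
time: 20.8
position: [0.6843, 0.0229, 0.0449]
tool_rot: [0.016, 1.0, 0.0, 0.0]
ft_force: [1.2, -0.4, -0.5]
grip_width: 0.0499
grip_force: 25.0
```

Emit:
drive_tool --deltas '[[[0,0,0,0,0,0],[0,0,0,0,0,0],[0,0,0,0,0,0],[0,0,-5,0,0,0],[0,0,-10,0,0,0],[0,0,-40,0,0,0],[0,0,-40,0,0,0],[0,0,-40,0,0,0]]]' --gripper 78

```text
time: 21.47
position: [0.684, 0.0229, 0.1818]
tool_rot: [0.016, 1.0, 0.0, -0.0]
ft_force: [1.6, 0.8, 0.2]
grip_width: 0.0676
grip_force: 0.0
```

Emit:
drive_tool --deltas '[[[0,0,-40,0,0,0],[0,0,-40,0,0,0],[-20,0,-10,0,0,0],[0,0,0,0,0,0],[0,0,0,0,0,0]]]'

```text
time: 21.88
position: [0.7046, 0.0222, 0.2716]
tool_rot: [0.016, 1.0, -0.0, 0.002]
ft_force: [-1.1, -0.1, -0.5]
grip_width: 0.0677
grip_force: 0.0
```

Run:
```python
from h import *
o=sensors.get_obs();print(o['time'],o['position'],R.from_quat(o['tool_rot']).as_matrix()[:,0])
w=cam('wrist'); save(w,'w8'); oak(w,.031,(180,40,480,260))
s=cam('scene'); save(s,'s3'); d=cam('side'); save(d,'d3')
# other oak-coloured things
for c in(s,d):
  m=cv2.inRange(cv2.cvtColor(c['img'],cv2.COLOR_RGB2HSV),(8,90,120),(25,255,255))
  print([(cv2.boundingRect(q)) for q in cv2.findContours(m,0,cv2.CHAIN_APPROX_NONE)[0] if 100<cv2.contourArea(q)<1500])
plan((.45,.0,.30),(.40,-.02,.30,100))
```

```text
21.8833 [0.70461132 0.02219392 0.27164731] [-0.99950502  0.03131521 -0.00301069]
oak (395, 130, 58, 106) [680.8 118.1] [50.1 97.9] 88.4
oak (294, 129, 56, 106) [677.4  23.5] [50.2 97.2] 88.3
[(610, 323, 29, 45), (594, 322, 28, 44), (353, 311, 20, 26), (572, 295, 68, 88), (497, 269, 21, 15), (40, 258, 25, 44), (26, 257, 25, 46), (11, 257, 26, 46), (134, 240, 20, 13), (0, 232, 88, 79), (613, 177, 27, 51), (22, 171, 72, 54), (0, 153, 53, 80), (41, 107, 74, 7), (418, 100, 184, 11), (583, 95, 19, 13), (117, 73, 26, 35), (511, 67, 83, 28), (436, 64, 28, 13), (434, 20, 206, 12)]
[(464, 468, 54, 12), (347, 404, 35, 49), (305, 402, 20, 31), (503, 310, 28, 14), (496, 299, 29, 14), (465, 268, 54, 43), (473, 247, 86, 91), (372, 237, 34, 19), (365, 212, 34, 18), (0, 177, 22, 103), (297, 134, 15, 11), (433, 116, 29, 44), (310, 70, 44, 35), (101, 67, 23, 49), (251, 47, 21, 18), (106, 18, 63, 10), (68, 0, 37, 31)]
(0.45, 0.0, 0.3) T x7 [35.9, -4.3, -4.4] then turn x1 [0.0007, -0.005, -0.0]
(0.4, -0.02, 0.3, 100) T x2 [24.7, -10.8, 0.0] then turn x12 [0.0, 0.0, 0.1137]
```

Both plaques are home, and neither fixed view shows a third. I'll move to where the wrist camera can look at the collar front.

Emit:
drive_tool --deltas '[[[35.9,-2.5,-18,0,0,0],[35.9,-2.5,-18,0,0,0],[35.9,-2.5,-18,0,0,0],[35.9,-2.5,-18,0,0,0],[35.9,-2.5,-18,0,0,0],[35.9,-2.5,-18,0,0,0],[35.9,-2.5,-18,0,0,0.12],[0,0,0,0,0,0.12]]]'

```text
time: 22.7
position: [0.4463, 0.0135, 0.3975]
tool_rot: [0.138, 0.99, -0.0, -0.001]
ft_force: [-0.2, 0.8, -1.3]
grip_width: 0.068
grip_force: 0.0
```

Emit:
drive_tool --deltas '[[[0,0,0,0,0,0.12],[0,0,0,0,0,0.12],[0,0,0,0,0,0.12],[0,0,0,0,0,0.12],[0,0,0,0,0,0.12],[0,0,0,0,0,0.12],[0,0,0,0,0,0.12],[0,0,0,0,0,0.12]]]'

```text
time: 23.37
position: [0.4511, 0.0129, 0.394]
tool_rot: [0.58, 0.815, -0.001, -0.002]
ft_force: [0.6, -0.2, 0.1]
grip_width: 0.0675
grip_force: 0.0
```

Emit:
drive_tool --deltas '[[[0,0,0,0,0,0.12],[0,0,0,0,0,0.12],[0,0,0,0,0,0.12],[0,0,0,0,0,0.12],[0,0,0,0,0,0.12],[0,0,0,0,0,0.12],[0,0,0,0,0,0.12],[0,0,0,0,0,0.12]]]'

```text
time: 24.03
position: [0.4511, 0.0129, 0.394]
tool_rot: [0.891, 0.455, -0.002, -0.002]
ft_force: [0.0, -0.2, 0.4]
grip_width: 0.0676
grip_force: 0.0
```

Emit:
drive_tool --deltas '[[[0,0,0,0,0,0.12],[0,0,0,0,0,0.12],[0,0,0,0,0,0.12],[0,0,0,0,0,0.12],[0,0,0,0,0,0.12],[0,0,0,0,0,0.12],[0,0,0,0,0,0],[0,0,0,0,0,0]]]'

```text
time: 24.7
position: [0.4515, 0.0128, 0.3945]
tool_rot: [0.993, 0.116, -0.001, -0.001]
ft_force: [-0.0, 0.7, 0.8]
grip_width: 0.0678
grip_force: 0.0
```

Run:
```python
from h import *
o=sensors.get_obs();print(o['time'],o['position'],R.from_quat(o['tool_rot']).as_matrix()[:,0])
w=cam('wrist'); save(w,'w9')
plan((.44,-.26,.44))
```

```text
24.7 [0.45150197 0.01282024 0.39453181] [ 0.97291728  0.2311386  -0.00263034]
(0.44, -0.26, 0.44) T x7 [-10.6, 37.5, -6.5]
```

Emit:
drive_tool --deltas '[[[-10.6,37.5,-6.5,0,0,0],[-10.6,37.5,-6.5,0,0,0],[-10.6,37.5,-6.5,0,0,0],[-10.6,37.5,-6.5,0,0,0],[-10.6,37.5,-6.5,0,0,0],[-10.6,37.5,-6.5,0,0,0],[-10.6,37.5,-6.5,0,0,0],[0,0,0,0,0,0]]]'

```text
time: 25.42
position: [0.4401, -0.2671, 0.4415]
tool_rot: [0.994, 0.113, 0.0, 0.003]
ft_force: [0.2, -0.4, -0.0]
grip_width: 0.0677
grip_force: 0.0
```

Emit:
drive_tool --deltas '[[[0,0,0,0,0,0],[0,0,0,0,0,0],[0,0,0,0,0,0]]]'

```text
time: 25.67
position: [0.4399, -0.2584, 0.4407]
tool_rot: [0.993, 0.116, -0.0, -0.001]
ft_force: [0.5, 0.8, -0.4]
grip_width: 0.0682
grip_force: 0.0
```

Run:
```python
from h import *
import pickle
o=sensors.get_obs();print(o['time'],o['position'],R.from_quat(o['tool_rot']).as_matrix()[:,0])
w=cam('wrist'); save(w,'w10'); pickle.dump(w,open('w10.pkl','wb'))
```

```text
25.6667 [ 0.43988931 -0.25841748  0.44072966] [ 9.73143881e-01  2.30197616e-01 -2.12311226e-04]
```

View pics/w10.png

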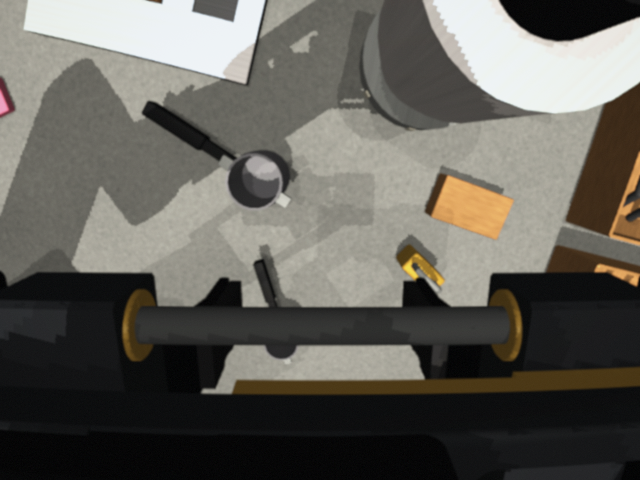

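The cyclone top hides the collar from here. The cup rim is at (257,180) with its handle end at (150,105). I'll go lower and tilt to look under and in front of the collar.

Emit:
drive_tool --deltas '[[[0,0,0,0,0,0.12],[0,0,0,0,0,0.12],[0,0,0,0,0,0.12],[0,0,0,0,0,0.12],[0,0,0,0,0,0.12],[0,0,0,0,0,0.06],[-7,0,38,0,0,0],[-7,0,38,0,0,0]]]'

```text
time: 26.38
position: [0.4289, -0.2536, 0.3667]
tool_rot: [0.977, -0.212, 0.003, 0.002]
ft_force: [1.2, -0.4, -1.3]
grip_width: 0.0674
grip_force: 0.0
```

Emit:
drive_tool --deltas '[[[-7,0,38,0,0,0],[-7,0,38,0,0,0],[0,0,38,0,0,0],[0,0,0,0,0.12,0],[0,0,0,0,0.12,0],[0,0,0,0,0.12,0],[0,0,0,0,0.12,0],[0,0,0,0,0.12,0]]]'

```text
time: 27.05
position: [0.4175, -0.2419, 0.2506]
tool_rot: [0.946, -0.201, 0.249, 0.045]
ft_force: [0.7, 0.7, 0.4]
grip_width: 0.0678
grip_force: 0.0
```

Emit:
drive_tool --deltas '[[[0,0,0,0,0,0],[0,0,0,0,0,0],[0,0,0,0,0,0],[0,0,0,0,0,0]]]'

```text
time: 27.38
position: [0.4199, -0.2453, 0.2518]
tool_rot: [0.946, -0.201, 0.249, 0.045]
ft_force: [-0.1, 0.5, -0.2]
grip_width: 0.068
grip_force: 0.0
```

Run:
```python
from h import *
import pickle
o=sensors.get_obs();print(o['time'],o['position'],R.from_quat(o['tool_rot']).as_matrix())
w=cam('wrist'); save(w,'w11'); pickle.dump(w,open('w11.pkl','wb'))
c=pickle.load(open('w10.pkl','rb'))
print('rim',onz(c,[(257,180)],.095),'lugs',onz(c,[(230,162),(283,200)],.088),'handle end',onz(c,[(150,105),(210,143)],.067))
```

```text
27.3833 [ 0.41990379 -0.24526312  0.25176594] [[ 0.79508218 -0.40341168  0.45288337]
 [-0.35811968 -0.91490994 -0.18625277]
 [ 0.48948404 -0.01410019 -0.87189825]]
rim [[ 0.44238214 -0.17754759  0.095     ]] lugs [[ 0.45509742 -0.14086351  0.088     ]
 [ 0.42505402 -0.21214182  0.088     ]] handle end [[ 0.49891154 -0.02695745  0.067     ]
 [ 0.47019091 -0.10792919  0.067     ]]
```

View pics/w11.png

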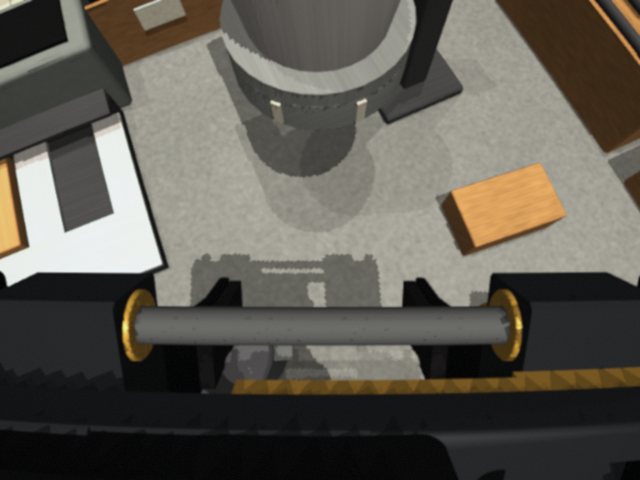

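The two white ticks show at (278,112) for entry and (361,112) for locked, on the collar's lower band. Enlarging to read the edge pixels.

Run:
```python
from h import *
import pickle
w=pickle.load(open('w11.pkl','rb')); save(w,'w11c',(212,30,428,142),3.7)
```

```text
(no output)
```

View pics/w11c.png

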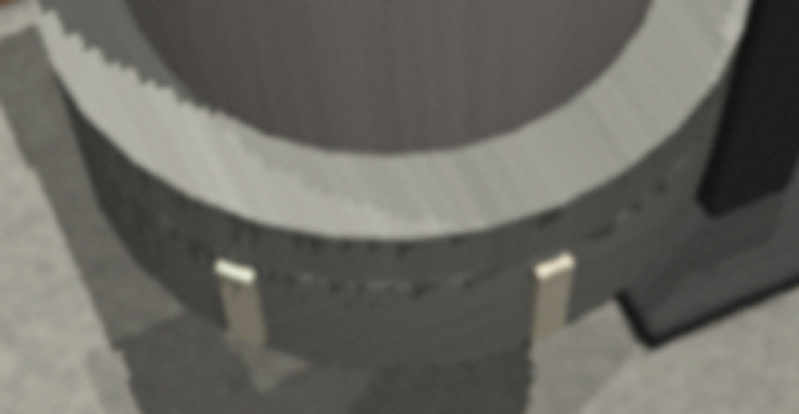

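The crop shows the collar's lower edge arc from (140,262) through (400,370) to (590,318), and the tick feet at (248,345) and (548,343). Fitting both rims as 60 mm circles.

Run:
```python
from h import *
import pickle
from scipy.optimize import least_squares as LS
w=pickle.load(open('w11.pkl','rb'))
u=lambda a:np.array(a,float)/3.7+[212,30]
B=u([(140,262),(190,310),(230,340),(300,362),(400,370),(460,362),(530,345),(590,318)])
T=u([(60,85),(100,135),(150,175),(220,212),(300,233),(400,240),(480,232),(560,212),(630,178),(680,145)])
def res(p,fixz=None):
    b=onz(w,B,.17)[:,:2]; t=onz(w,T,p[2])[:,:2]
    return np.r_[np.hypot(*(b-p[:2]).T)-.06,np.hypot(*(t-p[:2]).T)-.06]
f=LS(res,[.6,-.32,.2]); print(f.x,(f.fun*1000).round(1))
g=LS(lambda p:np.hypot(*(onz(w,B,.17)[:,:2]-p).T)-.06,[.6,-.32]); print('bottom only',g.x,(g.fun*1000).round(1))
tk=onz(w,u([(248,345),(548,343)]),.17)[:,:2]; d=tk-f.x[:2]; print('ticks',tk,np.hypot(*d.T),np.degrees(np.arctan2(d[:,1],d[:,0])))
s=cam('scene'); d=cam('side')
print('proj of collar centre scene/side',proj(s,[(*f.x[:2],.17)]),proj(d,[(*f.x[:2],.17)]))
```

```text
[ 0.59498114 -0.31846827  0.20742669] [-0.5 -0.1  1.   0.4 -0.3 -0.8 -0.4  0.1  0.8  0.4  0.1 -0.  -0.5 -0.8
 -0.6  0.2  0.6  1.5]
bottom only [ 0.59519504 -0.31826385] [-0.6 -0.1  1.   0.4 -0.2 -0.7 -0.2  0.3]
ticks [[ 0.55594068 -0.27231822]
 [ 0.53444035 -0.32103629]] [0.0604482  0.06059523] [ 130.22942485 -177.57108233]
proj of collar centre scene/side [[182.91306306 256.86562429]] [[407.47492006 329.73679323]]
```

Emit:
drive_tool --deltas '[[[0,0,0,0,-0.12,0],[0,0,0,0,-0.12,0],[0,0,0,0,-0.12,0],[0,0,0,0,-0.12,0],[0,0,0,0,-0.12,0],[0,0,0,0,0,-0.12],[0,0,0,0,0,-0.12],[0,0,0,0,0,-0.12]]]'

```text
time: 28.2
position: [0.4218, -0.243, 0.2503]
tool_rot: [1.0, -0.021, -0.009, -0.017]
ft_force: [-0.1, 0.1, -0.1]
grip_width: 0.0678
grip_force: 0.0
```

Emit:
drive_tool --deltas '[[[0,0,0,0,0,-0.12],[0,0,0,0,0,-0.12],[0,0,0,0,0,-0.12],[0,0,0,0,0,-0.12],[0,0,0,0,0,-0.12],[0,0,0,0,0,-0.12],[0,0,0,0,0,-0.12],[0,0,0,0,0,-0.12]]]'

```text
time: 28.87
position: [0.4213, -0.2428, 0.2505]
tool_rot: [0.897, 0.443, -0.0, -0.019]
ft_force: [-0.1, -0.0, 0.1]
grip_width: 0.068
grip_force: 0.0
```

Emit:
drive_tool --deltas '[[[0,0,0,0,0,-0.12],[0,0,0,0,0,-0.12],[0,0,0,0,0,-0.06],[0,0,0,0,0,0],[0,0,0,0,0,0]]]'

```text
time: 29.28
position: [0.4213, -0.2427, 0.2505]
tool_rot: [0.822, 0.568, 0.003, -0.019]
ft_force: [0.2, 0.2, -0.0]
grip_width: 0.0683
grip_force: 0.0
```

Run:
```python
from h import *
o=sensors.get_obs();print(o['time'],o['position'],R.from_quat(o['tool_rot']).as_matrix()[:,0])
plan((.4868,-.0602,.22,68.5))
```

```text
29.2833 [ 0.42128408 -0.24271344  0.25053595] [0.35368286 0.93500563 0.02594059]
(0.4868, -0.0602, 0.22, 68.5) T x5 [38.6, -0.5, 7.1] then turn x1 [-0.0281, -0.0258, 0.014]
```

Moving over the grip, correcting the small tilt, and opening wide enough for the 20 mm bar.

Emit:
drive_tool --deltas '[[[38.6,-0.5,7.1,0,0,0],[38.6,-0.5,7.1,0,0,0],[38.6,-0.5,7.1,0,0,0],[38.6,-0.5,7.1,0,0,0],[38.6,-0.5,7.1,0,0,0],[0,0,0,-0.028,-0.026,0.014],[0,0,0,0,0,0],[0,0,0,0,0,0]]]' --gripper 60

```text
time: 29.95
position: [0.4861, -0.0593, 0.2203]
tool_rot: [0.826, 0.564, -0.0, -0.0]
ft_force: [0.1, -0.6, -0.4]
grip_width: 0.0525
grip_force: 0.0
```

Run:
```python
from h import *
o=sensors.get_obs();print(o['time'],o['position'],R.from_quat(o['tool_rot']).as_matrix()[:,0])
w=cam('wrist'); save(w,'w12')
m=(w['img'].max(2)<45).astype(np.uint8)*255; m[272:]=0
for q in cv2.findContours(m,0,cv2.CHAIN_APPROX_NONE)[0]:
    if cv2.contourArea(q)<150: continue
    r=cv2.minAreaRect((onz(w,q.reshape(-1,2),.067)[:,:2]*1000).astype(np.float32)); print(cv2.boundingRect(q),np.round(r[0],1),np.round(r[1],1),round(r[2],1))
s=cam('side'); m=(s['img'].max(2)<45)
plan((.4868,-.0602,.10,68.5),(.4868,-.0602,.056,68.5))
```

```text
29.95 [ 0.48607803 -0.05931428  0.2202683 ] [3.63635054e-01 9.31541482e-01 1.23307016e-04]
(303, 176, 28, 96) [485.1 -51.5] [71.2 18.9] 69.8
(576, 0, 46, 207) [702.4 -44.7] [151.6  12.4] 88.2
(0.4868, -0.0602, 0.1, 68.5) T x4 [0.2, 0.0, 30.1]
(0.4868, -0.0602, 0.056, 68.5) T x2 [0.0, 0.0, 22.0]
```

Emit:
drive_tool --deltas '[[[1.6,-2,40,0,0,-0.014],[0,0,40,0,0,0],[0,0,40,0,0,0],[0,0,25,0,0,0],[0,0,15,0,0,0],[0,0,5,0,0,0],[0,0,0,0,0,0],[0,0,0,0,0,0]]]'

```text
time: 30.72
position: [0.4855, -0.0587, 0.0557]
tool_rot: [0.823, 0.569, 0.0, 0.0]
ft_force: [0.2, -0.2, -0.5]
grip_width: 0.0524
grip_force: 0.0
```

Emit:
drive_tool --deltas '[[[0,0,0,0,0,0],[0,0,0,0,0,0],[0,0,0,0,0,0],[0,0,0,0,0,0],[0,0,0,0,0,0],[0,0,0,0,0,0],[0,0,0,0,0,0]]]' --gripper 5 --squeeze 55

```text
time: 31.3
position: [0.4848, -0.0574, 0.0554]
tool_rot: [0.822, 0.569, 0.0, -0.0]
ft_force: [0.5, 0.0, 0.8]
grip_width: 0.0193
grip_force: 54.9
```

Emit:
drive_tool --deltas '[[[0,0,-10,0,0,0],[0,0,-15,0,0,0],[0,0,0,0,0,0],[0,0,0,0,0,0],[0,0,0,0,0,0]]]'

```text
time: 31.72
position: [0.4847, -0.0575, 0.0802]
tool_rot: [0.822, 0.569, 0.0, -0.0]
ft_force: [-0.4, 0.1, -2.6]
grip_width: 0.0193
grip_force: 54.9
```

Run:
```python
from h import *
import pickle
o=sensors.get_obs();print(o['time'],o['position'],R.from_quat(o['tool_rot']).as_matrix()[:,0])
w=cam('wrist'); m=(w['img'].max(2)<45).astype(np.uint8)*255; m[272:]=0
for q in cv2.findContours(m,0,cv2.CHAIN_APPROX_NONE)[0]:
    if cv2.contourArea(q)<150: continue
    r=cv2.minAreaRect((onz(w,q.reshape(-1,2),o['position'][2]+.012)[:,:2]*1000).astype(np.float32)); print(cv2.boundingRect(q),np.round(r[0],1),np.round(r[1],1),round(r[2],1))
d=cam('side');s=cam('scene'); pickle.dump((s,d),open('sd.pkl','wb'))
im=np.hstack([cv2.resize(s['img'][200:320,200:340],(400,343)),cv2.resize(d['img'][240:360,260:400],(400,343))]); cv2.imwrite('pics/sd.png',im[...,::-1])
```

```text
31.7167 [ 0.48467999 -0.05748329  0.08017701] [3.51811674e-01 9.36070722e-01 3.86219273e-04]
(293, 217, 60, 55) [496.9 -25.6] [18.1 19.3] 69.5
(380, 0, 81, 272) [537.4  -6.6] [87.3  1.5] 88.3
```

The cup is lifted (about 2.5 N on the wrist), with the TCP about 122 mm from its axis. Raising it, turning to the entry yaw, then moving under the collar.

Emit:
drive_tool --deltas '[[[0,0,-20,0,0,0],[0,0,0,0,0,-0.09],[0,0,0,0,0,-0.09],[0,0,0,0,0,-0.09],[0,0,0,0,0,-0.09],[0,0,0,0,0,-0.09],[0,0,0,0,0,-0.09],[0,0,0,0,0,-0.09]]]'

```text
time: 32.53
position: [0.4842, -0.0574, 0.0997]
tool_rot: [0.604, 0.797, -0.0, -0.001]
ft_force: [-0.3, -0.2, -2.0]
grip_width: 0.0193
grip_force: 55.0
```

Emit:
drive_tool --deltas '[[[0,0,0,0,0,-0.09],[0,0,0,0,0,-0.09],[0,0,0,0,0,-0.09],[0,0,0,0,0,-0.09],[0,0,0,0,0,-0.08],[0,0,0,0,0,0],[0,0,0,0,0,0]]]'

```text
time: 33.12
position: [0.4843, -0.0574, 0.0998]
tool_rot: [0.418, 0.908, 0.0, -0.001]
ft_force: [-0.0, 0.5, -1.9]
grip_width: 0.0191
grip_force: 55.0
```

Run:
```python
from h import *
o=sensors.get_obs();print(o['time'],o['position'],R.from_quat(o['tool_rot']).as_matrix()[:,0])
plan((.515,-.2257,.10,130.8))
```

```text
33.1167 [ 0.48426632 -0.05740509  0.09975339] [-0.65066648  0.75936171  0.00171016]
(0.515, -0.2257, 0.1, 130.8) T x5 [-29.6, -17.2, -0.1] then turn x1 [-0.0007, -0.0017, -0.0036]
```

Emit:
drive_tool --deltas '[[[-18.5,-10.7,0,0,0,0],[-18.5,-10.7,0,0,0,0],[-18.5,-10.7,0,0,0,0],[-18.5,-10.7,0,0,0,0],[-18.5,-10.7,0,0,0,0],[-18.5,-10.7,0,0,0,0],[-18.5,-10.7,0,0,0,0],[-18.5,-10.7,0,0,0,-0.0036]]]'

```text
time: 33.78
position: [0.516, -0.2264, 0.0997]
tool_rot: [0.416, 0.909, 0.0, -0.001]
ft_force: [0.1, 0.8, -2.0]
grip_width: 0.0193
grip_force: 55.0
```

Emit:
drive_tool --deltas '[[[0,0,0,0,0,0],[0,0,0,0,0,0],[0,0,0,0,0,0],[0,0,0,0,0,0]]]'

```text
time: 34.12
position: [0.5155, -0.2243, 0.0998]
tool_rot: [0.415, 0.91, 0.0, -0.001]
ft_force: [-0.3, 0.0, -2.5]
grip_width: 0.0198
grip_force: 55.0
```

Run:
```python
from h import *
o=sensors.get_obs();print(o['time'],o['position'],R.from_quat(o['tool_rot']).as_matrix()[:,0])
w=cam('wrist'); save(w,'w13')
m=(w['img'].max(2)<45).astype(np.uint8)*255; m[272:]=0
for q in cv2.findContours(m,0,cv2.CHAIN_APPROX_NONE)[0]:
    if cv2.contourArea(q)<150: continue
    r=cv2.minAreaRect((onz(w,q.reshape(-1,2),o['position'][2]+.012)[:,:2]*1000).astype(np.float32)); print(cv2.boundingRect(q),np.round(r[0],1),np.round(r[1],1),round(r[2],1))
plan((.515,-.2257,.10,130.8))
s=cam('scene'); d=cam('side')
a=cv2.resize(s['img'][195:315,120:260],(400,343),interpolation=cv2.INTER_CUBIC);b=cv2.resize(d['img'][280:400,330:470],(400,343),interpolation=cv2.INTER_CUBIC)
cv2.imwrite('pics/sd2.png',np.hstack([a,b])[...,::-1])
```

```text
34.1167 [ 0.51554112 -0.22426608  0.09978189] [-0.65493345  0.75568187  0.00266241]
(293, 217, 59, 55) [ 493.7 -198.4] [19.1 18.1] 41.0
(480, 8, 160, 264) [ 524.8 -124. ] [40.5 85.5] 32.7
(0.515, -0.2257, 0.1, 130.8) T x1 [-0.6, -1.5, -0.1]
```

Emit:
drive_tool --deltas '[[[-0.7,-1,-6,0,0,0],[0,0,-6,0,0,0],[0,0,-6,0,0,0],[0,0,-6,0,0,0],[0,0,-5,0,0,0],[0,0,-5,0,0,0],[0,0,0,0,0,0],[0,0,0,0,0,0]]]'

```text
time: 34.93
position: [0.5162, -0.2269, 0.1345]
tool_rot: [0.415, 0.91, 0.0, 0.0]
ft_force: [0.3, -0.2, -4.3]
grip_width: 0.0194
grip_force: 55.0
```

Emit:
drive_tool --deltas '[[[0,0,-4,0,0,0],[0,0,-4,0,0,0],[0,0,-3,0,0,0],[0,0,0,0,0,0],[0,0,0,0,0,0]]]'

```text
time: 35.35
position: [0.5151, -0.2259, 0.1448]
tool_rot: [0.415, 0.91, 0.0, -0.002]
ft_force: [-2.7, 1.7, -3.3]
grip_width: 0.0196
grip_force: 55.0
```

Emit:
drive_tool --deltas '[[[1,0,-3,0,0,0],[0,0,-3,0,0,0],[0,0,0,0,0,0],[0,0,0,0,0,0],[0,0,0,0,0,0]]]'

```text
time: 35.77
position: [0.5147, -0.2253, 0.1509]
tool_rot: [0.415, 0.91, 0.0, -0.001]
ft_force: [-4.2, 3.1, -4.4]
grip_width: 0.0192
grip_force: 55.0
```

Emit:
drive_tool --deltas '[[[0,0,-3,0,0,0],[0,0,-3,0,0,0],[0,0,0,0,0,0],[0,0,0,0,0,0],[0,0,0,0,0,0]]]'

```text
time: 36.18
position: [0.5144, -0.225, 0.1569]
tool_rot: [0.415, 0.91, 0.001, -0.002]
ft_force: [-4.7, 4.5, -4.2]
grip_width: 0.0192
grip_force: 55.0
```

Run:
```python
from h import *
o=sensors.get_obs();print(o['time'],o['position'],R.from_quat(o['tool_rot']).as_matrix(),o['ft_force'],o['moment'])
w=cam('wrist'); save(w,'w14')
m=(w['img'].max(2)<45).astype(np.uint8)*255; m[272:]=0
for q in cv2.findContours(m,0,cv2.CHAIN_APPROX_NONE)[0]:
    if cv2.contourArea(q)>150: print(cv2.boundingRect(q))
```

```text
36.1833 [ 0.51437985 -0.22497634  0.15691006] [[-6.54968909e-01  7.55651267e-01 -2.62507952e-03]
 [ 7.55647042e-01  6.54974094e-01  2.54641667e-03]
 [ 3.64356206e-03 -3.15809820e-04 -9.99993312e-01]] [-4.72218617  4.5140108  -4.21436334] [ 1.04466942  0.83154507 -0.06249177]
(292, 218, 61, 54)
(453, 0, 165, 255)
(2, 0, 122, 21)
```

Emit:
drive_tool --deltas '[[[1.5,0,0,0,0,0],[0,0,0,0,0,0],[-0.2,-6.9,0,0,0,-0.0556],[-0.2,-6.9,0,0,0,-0.0556],[-0.2,-6.9,0,0,0,-0.0556],[-0.2,-6.9,0,0,0,-0.0556],[0,0,0,0,0,0],[0,0,0,0,0,0]]]'

```text
time: 36.9
position: [0.497, -0.2432, 0.1574]
tool_rot: [0.312, 0.95, 0.002, 0.001]
ft_force: [0.1, 5.1, -5.2]
grip_width: 0.0193
grip_force: 55.1
```

Run:
```python
from h import *
o=sensors.get_obs();p=o['position'];x=R.from_quat(o['tool_rot']).as_matrix()[:,0]
d=p[:2]-[.595,-.3184];print(p,o['ft_force'],o['moment'],'r',np.hypot(*d),'ang',np.degrees(np.arctan2(d[1],d[0])),'yaw',np.degrees(np.arctan2(x[1],x[0])))
```

```text
[ 0.49698957 -0.24321861  0.15738274] [ 0.07529361  5.11003061 -5.1710024 ] [1.03119959 0.12967105 0.47317919] r 0.12352443020017101 ang 142.50907313444262 yaw 143.64523812652723
```

Emit:
drive_tool --deltas '[[[-0.2,-6.9,0,0,0,-0.0556],[-0.2,-6.9,0,0,0,-0.0556],[-0.2,-6.9,0,0,0,-0.0556],[-0.2,-6.9,0,0,0,-0.0556],[-0.2,-6.9,0,0,0,-0.0556],[-0.2,-6.9,0,0,0,-0.0556],[0,0,0,0,0,0],[0,0,0,0,0,0]]]'

```text
time: 37.57
position: [0.4797, -0.2844, 0.1583]
tool_rot: [0.151, 0.989, -0.002, 0.003]
ft_force: [2.1, -0.4, -4.1]
grip_width: 0.0194
grip_force: 54.9
```

```bash
cat > st.py <<'E'
from h import *
o=sensors.get_obs();p=o['position'];x=R.from_quat(o['tool_rot']).as_matrix()[:,0]
d=p[:2]-[.595,-.3184];print(p,o['ft_force'],o['moment'],'r',np.hypot(*d),'ang',np.degrees(np.arctan2(d[1],d[0])),'yaw',np.degrees(np.arctan2(x[1],x[0])))
E
python3 st.py
```

```text
[ 0.4797255  -0.28437901  0.1582532 ] [ 2.14632923 -0.35291048 -4.12881422] [ 0.03412145 -0.17458972  0.05862544] r 0.12019001416049885 ang 163.55707504078154 yaw 162.67215895880506
```

Emit:
drive_tool --deltas '[[[-0.2,-6.8,0,0,0,-0.0556],[-0.2,-6.8,0,0,0,-0.0556],[-0.2,-6.8,0,0,0,-0.0556],[-0.2,-6.8,0,0,0,-0.0556],[-0.2,-6.8,0,0,0,-0.0556],[-0.1,-5,0,0,0,-0.045],[0,0,0,0,0,0],[0,0,0,0,0,0]]]'

```text
time: 38.23
position: [0.4747, -0.3221, 0.1583]
tool_rot: [-0.01, 1.0, -0.002, 0.003]
ft_force: [5.3, -0.2, -3.1]
grip_width: 0.0193
grip_force: 54.9
```

```bash
python3 st.py
```

```text
[ 0.47466064 -0.32208784  0.15826644] [ 5.26493847 -0.17186042 -3.1353482 ] [ 0.10218005 -0.60531265 -0.03975607] r 0.12039584997659204 ang -178.2447006087275 yaw -178.8674121987417
```

Emit:
drive_tool --deltas '[[[-1,0,3,0,0,0],[0,0,3,0,0,0],[0,0,2,0,0,0],[0,0,0,0,0,0],[0,0,0,0,0,0],[0,0,0,0,0,0]]]'

```text
time: 38.73
position: [0.4726, -0.3204, 0.149]
tool_rot: [-0.011, 1.0, 0.0, -0.0]
ft_force: [-0.1, 0.1, -2.5]
grip_width: 0.0195
grip_force: 54.9
```

Emit:
drive_tool --deltas '[[[0,0,1.5,0,0,0],[0,0,1.5,0,0,0],[0,0,0,0,0,0],[0,0,0,0,0,0],[0,0,0,0,0,0]]]'

```text
time: 39.15
position: [0.4729, -0.3205, 0.1462]
tool_rot: [-0.011, 1.0, 0.0, 0.0]
ft_force: [-0.3, -1.0, -2.4]
grip_width: 0.0193
grip_force: 54.9
```

```bash
python3 st.py
```

```text
[ 0.47291036 -0.32050505  0.14619053] [-0.31578469 -1.023119   -2.43660262] [ 0.11745121  0.12608275 -0.00028515] r 0.12210778737121425 ang -179.01221551700087 yaw -178.7222685131599
```

Emit:
drive_tool --deltas '[[[0,0,1,0,0,0],[0,0,0,0,0,0],[0,0,0,0,0,0],[0,0,0,0,0,0]]]'

```text
time: 39.48
position: [0.4729, -0.3205, 0.1452]
tool_rot: [-0.011, 1.0, 0.0, 0.0]
ft_force: [-1.0, 0.1, -1.6]
grip_width: 0.0199
grip_force: 54.9
```

Emit:
drive_tool --deltas '[[[0,0,1,0,0,0],[0,0,0,0,0,0],[0,0,0,0,0,0],[0,0,0,0,0,0]]]'

```text
time: 39.82
position: [0.4729, -0.3205, 0.1442]
tool_rot: [-0.011, 1.0, 0.0, 0.0]
ft_force: [-0.3, 0.2, -3.0]
grip_width: 0.0194
grip_force: 54.9
```

```bash
python3 st.py
```

```text
[ 0.47290845 -0.32046455  0.14416234] [-0.32806954  0.16759872 -2.95300257] [ 0.1035356   0.12844001 -0.02443888] r 0.12210899944210798 ang -179.03122792629063 yaw -178.72219949439327
```

The cup still hangs on the gripper below the expected seat height, so I'll look before releasing.

Run:
```python
from h import *
s=cam('scene'); d=cam('side')
import pickle; pickle.dump((s,d),open('sd3.pkl','wb'))
a=cv2.resize(s['img'][190:310,110:250],(400,343),interpolation=cv2.INTER_CUBIC);b=cv2.resize(d['img'][260:400,300:460],(400,350),interpolation=cv2.INTER_CUBIC)[:343]
cv2.imwrite('pics/sd4.png',np.hstack([a,b])[...,::-1])
for z in(.17,.207): print(z,proj(d,[(.595,-.3784,z),(.535,-.3184,z),(.595,-.3184,z)]))
ex=[.595,-.3184]
for zb,n in((.092,'cup under'),(.092+.074,'neck base'),(.092+.082,'lug under')): print(n,proj(d,[(.595,-.3184-.036,zb),(.595-.036,-.3184,zb)]),proj(s,[(.631,-.3184,zb)]))
```

```text
0.17 [[416.56397957 354.2407142 ]
 [381.19745308 335.0409762 ]
 [407.47311681 329.70814598]]
0.207 [[419.14291977 346.02704492]
 [382.76779302 326.53552469]
 [409.72419518 321.12890997]]
cup under [[408.10101792 360.50646832]
 [388.16238333 349.52249407]] [[185.79709623 289.02112327]]
neck base [[412.59682321 345.10564048]
 [391.56231537 333.79434073]] [[179.50248489 269.64327899]]
lug under [[413.11119492 343.34368693]
 [391.95097433 331.99647432]] [[178.78636549 267.436237  ]]
```

View pics/sd4.png

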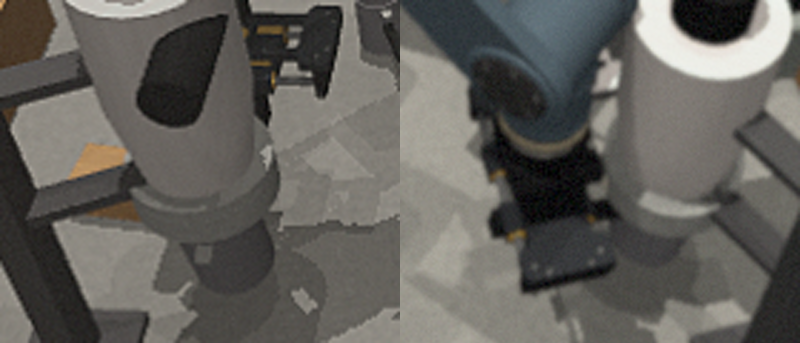

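Run:
```python
from h import *
import pickle
s,d=pickle.load(open('sd3.pkl','rb'))
for z in(.15,.16,.17,.174,.18): print(z,'lug',proj(s,[(.643,-.3175,z)]),'collar lower front edge',proj(s,[(.595+.06*np.cos(a),-.3184+.06*np.sin(a),z) for a in(.0,.45)]))
for z in (.085,.09,.095): print(z,'cup bottom edge nearest cam',proj(s,[(.595+.036*np.cos(.45),-.3184+.036*np.sin(.45),z)]))
# profile down the column through the cup
im=cv2.cvtColor(s['img'],cv2.COLOR_RGB2GRAY)
print(im[258:304,181].tolist()); print(im[258:304,192].tolist())
```

```text
0.15 lug [[180.02300146 277.99669837]] collar lower front edge [[178.35445246 282.02642656]
 [190.07701308 280.51640112]]
0.16 lug [[179.13225662 275.29750644]] collar lower front edge [[177.44606811 279.3342243 ]
 [189.24749694 277.82148613]]
0.17 lug [[178.23008511 272.56291227]] collar lower front edge [[176.52593883 276.60643801]
 [188.40728031 275.09104247]]
0.174 lug [[177.86596871 271.45900864]] collar lower front edge [[176.15454845 275.5052046 ]
 [188.06815197 273.98876222]]
0.18 lug [[177.31627037 269.79222872]] collar lower front edge [[175.59384018 273.84237143]
 [187.55615909 272.32437661]]
0.085 cup bottom edge nearest cam [[193.01550575 289.890818  ]]
0.09 cup bottom edge nearest cam [[192.63263311 288.6477346 ]]
0.095 cup bottom edge nearest cam [[192.24743216 287.39693087]]
[91, 83, 81, 86, 106, 96, 80, 82, 78, 82, 80, 82, 82, 81, 81, 82, 75, 60, 85, 88, 86, 86, 88, 90, 66, 57, 60, 60, 54, 59, 57, 64, 71, 73, 72, 74, 73, 74, 71, 73, 72, 73, 70, 72, 76, 74]
[95, 83, 80, 76, 81, 87, 78, 78, 79, 79, 80, 77, 81, 74, 60, 53, 61, 59, 57, 58, 59, 62, 59, 60, 55, 61, 57, 61, 62, 61, 59, 62, 57, 59, 65, 70, 72, 75, 73, 73, 76, 72, 71, 73, 75, 75]
```

Run:
```python
from h import *
import pickle
s,d=pickle.load(open('sd3.pkl','rb')); s0,d0=pickle.load(open('sd.pkl','rb'))
print('lug proj side at start, seen (321.3,322.2):',proj(d,[(.424,-.2195,z) for z in(.04,.055,.07,.085)]).tolist())
# in-hand frame before carry: TCP (.4847,-.0575,.0802), dir 69.5deg, cup bottom .025
u=np.array([np.cos(np.radians(69.4)),np.sin(np.radians(69.4))]); ax=np.array([.4847,-.0575])-.1225*u
L=ax-.048*u
print('held: lug pred side',proj(d0,[(*L,.025+.085)]),'axis bottom',proj(d0,[(*ax,.025)]))
g=d0['img'].astype(int); print('bright px near', [ (int(c),int(r),int(g[r,c].mean())) for r in range(295,345) for c in range(305,340) if g[r,c].mean()>115 and g[r,c].max()-g[r,c].min()<25][:40])
g=s['img'].astype(int).mean(2).round().astype(int)
print(g[272:296,172:206:2])
```

```text
lug proj side at start, seen (321.3,322.2): [[321.57547421414375, 334.48476255227376], [321.57036562503004, 331.4847956686795], [321.5651601956863, 328.4281544411647], [321.5598551444339, 325.3132165234432]]
held: lug pred side [[321.62487206 319.06008725]] axis bottom [[324.30676323 319.81084422]]
bright px near [(305, 295, 130), (306, 295, 132), (307, 295, 127), (308, 295, 126), (309, 295, 127), (310, 295, 128), (311, 295, 126), (312, 295, 117), (305, 296, 128), (306, 296, 130), (307, 296, 130), (308, 296, 131), (309, 296, 128), (310, 296, 129), (311, 296, 124), (305, 297, 133), (306, 297, 132), (307, 297, 134), (308, 297, 131), (309, 297, 134), (310, 297, 127), (305, 298, 138), (306, 298, 135), (307, 298, 138), (308, 298, 139), (309, 298, 135), (310, 298, 125), (305, 299, 145), (306, 299, 146), (307, 299, 147), (308, 299, 143), (309, 299, 138), (310, 299, 123), (339, 299, 117), (305, 300, 150), (306, 300, 149), (307, 300, 149), (308, 300, 151), (309, 300, 145), (310, 300, 125)]
[[ 84  80  82  81  76  78  78  83  82  76  59  56  55  54  51  49  55]
 [ 79  79  80  80  79  78  81  75
[... 900 characters left out ...]
 88  82  57  62  56  59  58  59  61  59  59  56  59  52  74]
 [ 89  88  86  91  55  57  60  59  59  60  61  59  55  57  54  64  71]
 [ 85  85 109  91  60  61  58  58  61  58  59  59  59  57  56  71  75]
 [ 87  97 136  90  64  58  63  59  61  63  62  55  57  51  63  73  72]
 [ 80 131 101  86  73  59  60  58  60  63  57  59  59  60  71  70  71]
 [ 93 134  83  73  70  70  62  58  59  56  59  58  63  72  70  70  72]
 [130 110  85  68  70  71  72  64  59  62  64  65  68  70  71  70  71]
 [128 100  85  70  72  73  73  75  69  66  69  73  74  71  71  74  70]
 [113  82  88  69  71  72  71  73  72  73  71  69  71  71  70  73  70]
 [138  80  86  71  68  71  71  71  70  71  74  72  69  72  72  70  73]]
```

The scene crop shows a steel lug at crop (203,253), below the collar edge. The cup's far side has drooped about 0.15 rad in the grip, so the lugs never entered. I'll lower it clear, pitch the tool to level the cup, and measure it.

Emit:
drive_tool --deltas '[[[0,0,10,0,0,0],[0,0,10,0,0,0],[0,0,10,0,0,0],[0,0,4,0,0,0],[0,0,0,0,-0.075,0],[0,0,0,0,-0.075,0],[0,0,0,0,0,0],[0,0,0,0,0,0]]]' --squeeze 60

```text
time: 40.58
position: [0.473, -0.3206, 0.1089]
tool_rot: [-0.011, 0.997, 0.002, 0.074]
ft_force: [0.6, -0.6, -2.2]
grip_width: 0.0192
grip_force: 59.9
```

```bash
cat > look.py <<'E'
from h import *
import sys
o=sensors.get_obs();p=o['position'];Rm=R.from_quat(o['tool_rot']).as_matrix();x=Rm[:,0]
s=cam('scene')
yaw=np.arctan2(x[1],x[0]); u=np.array([np.cos(yaw),np.sin(yaw)])
print(p,x,o['ft_force'],o['moment'])
def feat(a,rt=.1225):
    # cup axes given pitch a (far side down positive); returns world points
    ex=np.array([*(u*np.cos(a)),np.sin(a)]); ez=np.array([*(-u*np.sin(a)),np.cos(a)]); ey=np.cross(ez,ex)
    ax=p-ex*rt-ez*.0005   # axis at grip height
    b=ax-ez*.055
    vd=(s['p']-ax); vd=vd-ez*(vd@ez); vd/=np.linalg.norm(vd)
    return [('bottom edge',b+vd*.036),('far lug under outer',b-ex*.048+ez*.082),('far lug top outer',b-ex*.048+ez*.088),('rim near edge',b+vd*.034+ez*.095),('rim far edge',b-vd*.034+ez*.095)]
for a in(-.1,0,.1,.2,.3): print('pitch',a,[(n,proj(s,[q])[0].round(1).tolist()) for n,q in feat(a)])
r0,r1,c0,c1=map(int,sys.argv[1:5])
g=s['img'].astype(int).mean(2).round().astype(int)
print('cols',list(range(c0,c1,2)))
for r in range(r0,r1): print(r,*g[r,c0:c1:2])
E
python3 look.py 262 300 170 212
```

```text
[ 0.47295321 -0.32055564  0.10893488] [-0.98891119 -0.02146316 -0.14694892] [ 0.61335317 -0.6123267  -2.16730368] [ 0.12143904  0.23861215 -0.08246273]
pitch -0.1 [('bottom edge', [193.4, 295.6]), ('far lug under outer', [180.4, 276.4]), ('far lug top outer', [179.9, 274.5]), ('rim near edge', [186.6, 267.6]), ('rim far edge', [182.2, 249.2])]
pitch 0 [('bottom edge', [195.6, 297.7]), ('far lug under outer', [181.5, 282.0]), ('far lug top outer', [181.0, 280.4]), ('rim near edge', [188.0, 273.1]), ('rim far edge', [181.9, 253.2])]
pitch 0.1 [('bottom edge', [198.0, 299.0]), ('far lug under outer', [182.8, 287.1]), ('far lug top outer', [182.3, 285.7]), ('rim near edge', [189.8, 277.9]), ('rim far edge', [181.6, 257.0])]
pitch 0.2 [('bottom edge', [200.6, 299.4]), ('far lug under outer', [184.3, 291.5]), ('far lug top outer', [183.7, 290.4]), ('rim near edge', [191.9, 282.1]), ('rim far edge', [181.2, 260.8])]
pitch 0.3 [('bottom edge', [203.5, 298.8]), ('far lug under outer', [185.8, 295.2]), ('far lug top outer', [185.2, 294.4]), ('rim near edge', [194.5, 285.3]), ('rim far edge', [
[... 2050 characters left out ...]
6 63 61 63 63 63 61 61 62 59 61 53 59 51 71 81 82
291 126 131 132 129 95 61 61 65 62 62 62 63 59 59 60 60 57 55 67 83 83
292 127 129 131 130 100 52 61 59 65 62 61 66 57 63 60 60 55 60 73 80 80
293 131 132 128 129 108 60 61 63 62 63 57 61 61 61 58 61 56 67 74 77 79
294 132 128 130 133 119 73 58 60 60 63 63 61 60 58 58 58 63 71 71 83 77
295 131 131 131 131 117 87 60 60 64 64 61 61 62 62 61 60 70 73 75 82 81
296 132 131 134 121 116 112 65 61 60 62 63 62 62 61 60 67 74 72 74 80 85
297 130 131 132 116 111 120 87 60 64 65 64 64 60 59 60 73 72 74 72 84 83
298 128 130 128 108 116 124 83 64 63 59 63 61 60 67 69 75 73 73 73 84 80
299 126 121 111 113 118 117 65 73 75 69 66 65 69 73 72 77 71 74 78 78 80
```

Emit:
drive_tool --deltas '[[[0,0,0,0,-0.065,0],[0,0,0,0,0,0],[0,0,0,0,0,0],[0,0,0,0,0,0],[0,0,0,0,0,0]]]'

```text
time: 41.05
position: [0.4738, -0.3207, 0.1103]
tool_rot: [-0.012, 0.994, 0.001, 0.107]
ft_force: [0.1, 0.4, -2.4]
grip_width: 0.0194
grip_force: 59.9
```

```bash
python3 look.py 270 301 174 212
```

```text
[ 0.47376619 -0.32069251  0.11028398] [-0.97676977 -0.02287941 -0.21306651] [ 0.10942576  0.43364254 -2.44623274] [0.07440001 0.30610731 0.02717189]
pitch -0.1 [('bottom edge', [193.3, 295.5]), ('far lug under outer', [180.2, 276.3]), ('far lug top outer', [179.8, 274.4]), ('rim near edge', [186.4, 267.5]), ('rim far edge', [182.0, 249.1])]
pitch 0 [('bottom edge', [195.5, 297.6]), ('far lug under outer', [181.4, 281.9]), ('far lug top outer', [180.9, 280.3]), ('rim near edge', [187.9, 273.0]), ('rim far edge', [181.8, 253.0])]
pitch 0.1 [('bottom edge', [197.8, 298.9]), ('far lug under outer', [182.7, 287.0]), ('far lug top outer', [182.1, 285.7]), ('rim near edge', [189.6, 277.9]), ('rim far edge', [181.5, 256.9])]
pitch 0.2 [('bottom edge', [200.5, 299.3]), ('far lug under outer', [184.1, 291.4]), ('far lug top outer', [183.5, 290.3]), ('rim near edge', [191.8, 282.0]), ('rim far edge', [181.0, 260.7])]
pitch 0.3 [('bottom edge', [203.4, 298.8]), ('far lug under outer', [185.7, 295.2]), ('far lug top outer', [185.1, 294.3]), ('rim near edge', [194.3, 285.3]), ('rim far edge', [180
[... 1357 characters left out ...]
 63 61 61 65 62 66 62 64 60 59 57 55 67 73 81 80
291 131 136 56 61 62 63 65 63 62 63 62 58 60 59 55 69 74 84 80
292 128 132 68 59 61 62 62 62 65 64 65 60 60 58 62 65 70 83 80
293 128 131 89 56 63 62 65 63 62 65 60 65 59 57 69 69 72 78 73
294 129 132 104 59 59 65 63 63 61 62 64 60 58 67 74 69 67 93 88
295 131 131 121 83 62 62 62 63 61 62 60 61 65 72 73 71 88 129 128
296 132 119 116 113 84 58 64 63 61 61 65 61 72 72 71 69 135 133 130
297 130 114 115 119 106 68 65 61 65 64 68 67 71 72 71 69 116 122 126
298 128 110 116 123 85 69 72 68 70 74 73 71 76 73 73 69 74 71 130
299 112 113 115 116 68 71 74 73 72 68 72 74 69 74 70 72 78 76 115
300 116 118 112 83 70 74 71 68 72 75 72 71 68 70 72 73 83 78 77
```

Run:
```python
from h import *
o=sensors.get_obs();p=o['position'];print(p)
w=cam('wrist'); m=(w['img'].max(2)<45).astype(np.uint8)*255; m[272:]=0
for q in cv2.findContours(m,0,cv2.CHAIN_APPROX_NONE)[0]:
    if cv2.contourArea(q)<150: continue
    W=onz(w,q.reshape(-1,2),p[2]+.0115)[:,:2]*1000
    print(cv2.boundingRect(q),'min x',np.percentile(W[:,0],3).round(1),'y',W[:,1].min().round(1),W[:,1].max().round(1))
d=cam('side');s=cam('scene')
for rt in(.118,.122,.126):
    ax=np.array([p[0]+rt,p[1]+.0029,p[2]-.056])
    for c,n,h in((d,'side',.02),(s,'scene',.02)):
        v=ax-c['p']; n2=np.array([-v[1],v[0],0]); n2/=np.linalg.norm(n2)
        print(rt,n,'silhouette at h',h,proj(c,[ax+[0,0,h]+n2*.036,ax+[0,0,h]-n2*.036]).round(1).tolist())
g=d['img'].astype(int).mean(2).round().astype(int)
print('cols',list(range(378,432,2)))
for r in range(346,374,2): print(r,*g[r,378:432:2])
```

```text
[ 0.47363716 -0.32061681  0.110296  ]
(292, 218, 61, 54) min x 426.2 y -330.1 -311.5
0.118 side silhouette at h 0.02 [[385.7, 345.6], [415.9, 354.5]]
0.118 scene silhouette at h 0.02 [[177.0, 285.2], [205.2, 276.6]]
0.122 side silhouette at h 0.02 [[387.3, 345.2], [417.5, 354.2]]
0.122 scene silhouette at h 0.02 [[176.6, 286.5], [204.9, 277.8]]
0.126 side silhouette at h 0.02 [[389.0, 344.8], [419.1, 353.9]]
0.126 scene silhouette at h 0.02 [[176.2, 287.8], [204.6, 279.0]]
cols [378, 380, 382, 384, 386, 388, 390, 392, 394, 396, 398, 400, 402, 404, 406, 408, 410, 412, 414, 416, 418, 420, 422, 424, 426, 428, 430]
346 18 11 16 16 21 58 87 92 95 93 93 92 96 103 110 119 127 134 134 127 121 107 84 59 62 71 72
348 21 20 10 13 18 22 56 80 94 97 92 90 91 90 90 86 93 91 89 83 85 83 79 65 49 57 72
350 17 19 23 34 54 50 37 58 79 90 94 93 90 89 90 91 91 91 88 86 89 84 80 87 85 54 57
352 42 55 67 80 87 66 48 52 55 65 78 87 87 89 91 93 87 86 87 83 84 80 94 100 103 88 52
354 84 87 84 87 88 66 50 52 49 58 65 64 66 72 85 83 77 78 76 68 74 97 102 99 106 102 90
356 82 86 88 83 85 72 55 56 57 59 60 57 62 63 67 65 63 62 62 60 73 105 107 100 105 105 102
358 88 87 78 76 73 73 56 53 54 58 55 60 62 62 62 61 64 58 60 66 84 105 102 105 106 106 105
360 85 76 75 76 72 75 68 61 60 62 61 62 62 63 67 61 58 54 62 67 89 109 108 106 105 106 101
362 78 72 75 75 71 73 72 72 68 58 61 59 61 61 64 59 61 61 61 83 90 107 105 103 100 102 104
364 77 74 68 77 73 75 76 72 70 63 61 64 59 59 62 63 60 65 67 78 79 96 96 96 98 102 105
366 77 70 75 77 74 75 72 73 71 68 71 64 65 67 64 68 70 73 78 76 76 92 95 93 95 98 108
368 75 76 73 77 73 72 72 77 72 72 74 72 74 72 74 79 73 73 74 75 76 90 97 92 97 95 105
370 72 77 75 74 73 72 76 76 84 92 70 73 74 77 79 71 75 77 75 73 77 88 94 95 97 93 99
372 71 73 72 76 77 73 84 114 116 121 94 78 71 75 76 75 73 74 70 72 89 92 94 95 94 95 97
```

Level now: the lug underside is at row 281 against 282 predicted. The cup axis is about 124.5 mm from the TCP. Swinging back below the collar to the entry angle.

Emit:
drive_tool --deltas '[[[2.9,-1.7,-0.6,0,0,0],[-0.2,6.86,0,0.0117,0,0.0538],[-0.2,6.86,0,0.0117,0,0.0538],[-0.2,6.86,0,0.0117,0,0.0538],[-0.2,6.86,0,0.0117,0,0.0538],[-0.2,6.86,0,0.0117,0,0.0538],[-0.2,6.86,0,0.0117,0,0.0538],[-0.2,6.86,0,0.0117,0,0.0538]]]'

```text
time: 41.92
position: [0.4778, -0.2748, 0.1105]
tool_rot: [0.181, 0.978, -0.019, 0.105]
ft_force: [-1.4, 0.5, -2.4]
grip_width: 0.0194
grip_force: 59.9
```

Emit:
drive_tool --deltas '[[[-0.2,6.86,0,0.0117,0,0.0538],[-0.2,6.86,0,0.0117,0,0.0538],[-0.2,6.86,0,0.0117,0,0.0538],[-0.2,6.86,0,0.0117,0,0.0538],[-0.2,6.86,0,0.0117,0,0.0538],[-0.2,6.86,0,0.0117,0,0.0538],[-0.2,6.86,0,0.0117,0,0.0538],[-0.2,6.86,0,0.0117,0,0.0538]]]'

```text
time: 42.58
position: [0.5079, -0.2293, 0.1108]
tool_rot: [0.391, 0.914, -0.041, 0.098]
ft_force: [0.4, -0.8, -1.7]
grip_width: 0.0193
grip_force: 59.9
```

Emit:
drive_tool --deltas '[[[-0.2,6.86,0,0.0117,0,0.0538],[0,0,0,0,0,0],[0,0,0,0,0,0],[0,0,0,0,0,0]]]'

```text
time: 42.92
position: [0.5128, -0.2252, 0.1108]
tool_rot: [0.414, 0.904, -0.044, 0.097]
ft_force: [-0.9, 0.6, -4.3]
grip_width: 0.0189
grip_force: 59.9
```

```bash
cat > st.py <<'E'
from h import *
o=sensors.get_obs();p=o['position'];M=R.from_quat(o['tool_rot']).as_matrix();x=M[:,0]
d=p[:2]-[.595,-.3184];print(o['time'],p,o['ft_force'],'r',np.hypot(*d).round(4),'ang',np.degrees(np.arctan2(d[1],d[0])).round(1),'yaw',np.degrees(np.arctan2(x[1],x[0])).round(1),'pitch',x[2].round(3),'roll',M[2,1].round(3))
def want(ang,z,r=.1245):
    a=np.radians(ang); t=np.array([.595+r*np.cos(a),-.3184+r*np.sin(a),z]); print('delta tool mm',(M.T@(t-p)*1000).round(1))
E
python3 -c "
from st import *
want(130.8,.11)
w=cam('wrist'); m=(w['img'].max(2)<45).astype(np.uint8)*255; m[272:]=0
print([cv2.boundingRect(q) for q in cv2.findContours(m,0,2)[0] if cv2.contourArea(q)>150])"; python3 look.py 270 300 170 214
```

```text
42.9167 [ 0.51280715 -0.22520694  0.11081714] [-0.87385752  0.63369991 -4.33133974] r 0.1243 ang 131.4 yaw 130.8 pitch -0.212 roll 0.001
delta tool mm [0.4 1.3 0.7]
[(292, 218, 61, 54), (489, 0, 151, 146)]
[ 0.51271244 -0.22534128  0.11080209] [-0.63864814  0.73967624 -0.21214997] [-0.65637923  0.32765946 -2.92470448] [ 0.37480053  0.11442067 -0.02869557]
pitch -0.1 [('bottom edge', [191.3, 294.4]), ('far lug under outer', [167.6, 269.2]), ('far lug top outer', [167.2, 267.5]), ('rim near edge', [187.2, 267.6]), ('rim far edge', [184.2, 247.7])]
pitch 0 [('bottom edge', [195.6, 296.4]), ('far lug under outer', [167.8, 274.4]), ('far lug top outer', [167.3, 272.8]), ('rim near edge', [188.1, 271.7]), ('rim far edge', [182.0, 251.8])]
pitch 0.1 [('bottom edge', [200.3, 297.6]), ('far lug under outer', [168.7, 279.3]), ('far lug top outer', [168.0, 277.9]), ('rim near edge', [189.4, 275.2]), ('rim far edge', [180.2, 256.2])]
pitch 0.2 [('bottom edge', [205.2, 298.0]), ('far lug under outer', [170.3, 283.7]), ('far lug top outer', [169.3, 282.5]), ('rim near edge', [191.2, 278.2]), ('rim
[... 1963 characters left out ...]
3 140 54 62 63 64 65 63 64 65 60 59 57 70 119 116 121 133 127 127
292 129 133 136 133 78 60 65 63 68 61 66 63 64 61 56 113 124 117 117 130 126 127
293 133 136 132 133 109 67 62 65 64 66 64 63 64 61 69 112 115 118 117 126 127 132
294 136 134 133 136 121 103 68 63 64 64 67 62 62 68 74 70 66 117 121 127 130 124
295 134 135 133 133 121 122 105 83 61 64 63 65 68 72 73 76 73 106 125 131 123 77
296 132 133 135 123 119 117 124 103 69 67 70 71 77 74 74 72 76 63 130 124 88 84
297 132 132 135 119 118 121 114 65 73 73 72 73 74 69 72 71 76 72 122 80 81 79
298 133 133 130 114 119 127 83 70 77 76 71 72 73 75 76 74 72 70 81 85 82 83
299 128 122 116 115 119 120 68 76 74 75 73 74 75 75 73 78 73 70 83 81 86 79
```

Emit:
drive_tool --deltas '[[[0.4,1.2,0,0,0,0],[-1.06,0,-4.9,0,0,0],[-1.06,0,-4.9,0,0,0],[-1.06,0,-4.9,0,0,0],[-1.06,0,-4.9,0,0,0],[-0.6,0,-2.9,0,0,0],[0,0,0,0,0,0],[0,0,0,0,0,0]]]'

```text
time: 43.68
position: [0.514, -0.2241, 0.1343]
tool_rot: [0.414, 0.904, -0.044, 0.098]
ft_force: [-0.4, -0.3, -2.5]
grip_width: 0.0195
grip_force: 59.9
```

```bash
python3 -c "
from st import *
want(130.8,p[2])"
```

```text
43.6833 [ 0.51399373 -0.22407234  0.13425554] [-0.40428733 -0.25000071 -2.48719923] r 0.1243 ang 130.7 yaw 130.8 pitch -0.214 roll 0.001
delta tool mm [ 0.2 -0.3 -0. ]
```

Rim is in the bore with no side force. Lifting the lugs into the slots slowly.

Emit:
drive_tool --deltas '[[[-0.42,0,-1.95,0,0,0],[-0.42,0,-1.95,0,0,0],[-0.42,0,-1.95,0,0,0],[0,0,0,0,0,0],[0,0,0,0,0,0]]]'

```text
time: 44.1
position: [0.5139, -0.2241, 0.1399]
tool_rot: [0.414, 0.904, -0.044, 0.098]
ft_force: [0.2, 0.4, -2.7]
grip_width: 0.0196
grip_force: 59.9
```

Emit:
drive_tool --deltas '[[[-0.42,0,-1.95,0,0,0],[-0.42,0,-1.95,0,0,0],[0,0,0,0,0,0],[0,0,0,0,0,0]]]'

```text
time: 44.43
position: [0.514, -0.2241, 0.144]
tool_rot: [0.414, 0.904, -0.044, 0.098]
ft_force: [-0.6, -0.5, -1.7]
grip_width: 0.0195
grip_force: 59.9
```

```bash
python3 st.py
```

```text
44.4333 [ 0.51395792 -0.22406619  0.14399672] [-0.63249041 -0.50344454 -1.65969479] r 0.1244 ang 130.7 yaw 130.8 pitch -0.213 roll 0.001
```

Emit:
drive_tool --deltas '[[[-0.42,0,-1.95,0,0,0],[-0.42,0,-1.95,0,0,0],[-0.42,0,-1.95,0,0,0],[0,0,0,0,0,0],[0,0,0,0,0,0]]]'

```text
time: 44.85
position: [0.5139, -0.2241, 0.15]
tool_rot: [0.414, 0.904, -0.044, 0.098]
ft_force: [0.3, -0.0, -2.4]
grip_width: 0.0192
grip_force: 59.9
```

Emit:
drive_tool --deltas '[[[-0.42,0,-1.95,0,0,0],[-0.42,0,-1.95,0,0,0],[-0.42,0,-1.95,0,0,0],[0,0,0,0,0,0],[0,0,0,0,0,0]]]'

```text
time: 45.27
position: [0.5137, -0.2239, 0.1558]
tool_rot: [0.414, 0.904, -0.044, 0.098]
ft_force: [0.2, -0.1, -2.9]
grip_width: 0.0192
grip_force: 59.9
```

```bash
python3 st.py;  python3 look.py 270 300 170 214 | grep -v pitch
```

```text
45.2667 [ 0.51374773 -0.22394132  0.15583037] [ 0.21037756 -0.06718854 -2.87671479] r 0.1246 ang 130.7 yaw 130.8 pitch -0.213 roll 0.001
[ 0.51374773 -0.22394132  0.15583037] [-0.63834117  0.73975024 -0.21281479] [ 0.21037756 -0.06718854 -2.87671479] [0.51779316 0.22243509 0.0267222 ]
cols [170, 172, 174, 176, 178, 180, 182, 184, 186, 188, 190, 192, 194, 196, 198, 200, 202, 204, 206, 208, 210, 212]
270 77 82 84 78 80 81 80 81 78 81 79 81 72 61 53 44 150 138 139 141 142 132
271 79 81 84 79 82 81 83 80 81 81 83 81 61 53 56 48 140 138 137 142 141 132
272 80 83 81 81 81 80 82 78 81 81 79 59 61 55 55 53 120 136 140 140 141 140
273 86 80 85 84 85 80 81 84 77 74 61 59 62 60 59 49 117 140 139 143 139 142
274 120 83 78 80 78 79 77 73 64 61 60 61 57 58 56 46 120 145 143 142 141 145
275 138 85 64 66 68 67 63 63 67 65 63 60 58 60 54 46 143 145 145 141 146 143
276 137 100 59 62 62 62 65 67 61 65 63 62 61 58 55 44 138 140 135 140 134 97
277 132 114 53 62 62 65 66 64 64 62 62 59 62 57 57 58 129 129 124 132 77 81
278 134 122 56 63 64 67 64 62 66 63 62 61 62 59 52 95 130 126 129 124 80 69
279 136 146
[... 1100 characters left out ...]
7 134 128 130
292 129 133 132 129 112 119 118 121 117 119 118 116 117 117 119 118 118 117 118 129 125 125
293 133 136 132 131 115 120 119 119 121 119 119 118 118 124 123 121 121 119 119 125 127 124
294 134 131 130 135 116 119 122 119 119 119 121 124 114 112 111 119 124 119 122 126 127 128
295 133 134 134 133 118 117 122 120 121 123 111 112 79 64 67 107 115 120 124 129 126 130
296 133 132 133 125 117 117 116 122 106 109 64 67 71 67 68 68 64 109 128 134 131 128
297 131 135 133 118 118 119 111 106 63 64 70 71 75 71 71 72 74 69 118 122 132 132
298 131 132 130 115 118 128 83 68 71 75 73 72 76 76 71 75 77 71 77 74 133 122
299 125 120 115 116 120 117 71 75 75 72 74 72 71 73 71 76 77 71 84 76 121 81
```

Emit:
drive_tool --deltas '[[[-0.3,0,-1.4,0,0,0],[0,0,0,0,0,0],[-0.2,-6.92,0,-0.0118,0,-0.0543],[-0.2,-6.92,0,-0.0118,0,-0.0543],[-0.2,-6.92,0,-0.0118,0,-0.0543],[-0.2,-6.92,0,-0.0118,0,-0.0543],[0,0,0,0,0,0],[0,0,0,0,0,0]]]'

```text
time: 45.98
position: [0.4943, -0.2441, 0.157]
tool_rot: [0.312, 0.944, -0.033, 0.101]
ft_force: [-0.3, -0.0, -5.0]
grip_width: 0.0194
grip_force: 59.9
```

```bash
python3 -c "
from st import *
want(130.8+12.75,.157)"
```

```text
45.9833 [ 0.49433503 -0.24414815  0.15699613] [-0.25599914 -0.00801087 -5.03794989] r 0.1251 ang 143.6 yaw 143.4 pitch -0.211 roll 0.001
delta tool mm [-0.6  0.1  0.1]
```

Emit:
drive_tool --deltas '[[[-0.5,-6.92,0,-0.0118,0,-0.0543],[-0.2,-6.92,0,-0.0118,0,-0.0543],[-0.2,-6.92,0,-0.0118,0,-0.0543],[-0.2,-6.92,0,-0.0118,0,-0.0543],[-0.2,-6.92,0,-0.0118,0,-0.0543],[-0.2,-6.92,0,-0.0118,0,-0.0543],[0,0,0,0,0,0],[0,0,0,0,0,0]]]'

```text
time: 46.65
position: [0.4767, -0.2813, 0.1575]
tool_rot: [0.151, 0.983, -0.016, 0.106]
ft_force: [-0.2, 0.4, -4.6]
grip_width: 0.0195
grip_force: 59.9
```

```bash
python3 -c "
from st import *
want(130.8+31.9,.157)"
```

```text
46.65 [ 0.47666709 -0.28132239  0.15749282] [-0.22039868  0.41808954 -4.60419097] r 0.124 ang 162.6 yaw 162.5 pitch -0.213 roll 0.0
delta tool mm [ 0.6 -0.2  0.4]
```

Emit:
drive_tool --deltas '[[[0.4,-6.92,0,-0.0118,0,-0.0543],[-0.2,-6.92,0,-0.0118,0,-0.0543],[-0.2,-6.92,0,-0.0118,0,-0.0543],[-0.2,-6.92,0,-0.0118,0,-0.0543],[-0.2,-6.92,0,-0.0118,0,-0.0543],[-0.2,-6.92,0,-0.0118,0,-0.0543],[0,0,0,0,0,0],[0,0,0,0,0,0]]]'

```text
time: 47.32
position: [0.4709, -0.3222, 0.1578]
tool_rot: [-0.014, 0.994, 0.001, 0.107]
ft_force: [0.8, -0.6, -4.5]
grip_width: 0.0193
grip_force: 60.0
```

```bash
python3 -c "
from st import *
want(181.8,.157); print(o['moment'])"
```

```text
47.3167 [ 0.4709262  -0.32223646  0.15780682] [ 0.78815506 -0.6304397  -4.53979273] r 0.1241 ang -178.2 yaw -178.4 pitch -0.214 roll -0.001
delta tool mm [ 0.5 -0.1  0.7]
[-0.01126647  0.69856422 -0.12761335]
```

Emit:
drive_tool --deltas '[[[0.42,0,1.95,0,0,0],[0.42,0,1.95,0,0,0],[0.42,0,1.95,0,0,0],[0.42,0,1.95,0,0,0],[0,0,0,0,0,0],[0,0,0,0,0,0]]]'

```text
time: 47.82
position: [0.4705, -0.3219, 0.1497]
tool_rot: [-0.015, 0.994, 0.002, 0.107]
ft_force: [0.2, -0.9, -2.5]
grip_width: 0.0193
grip_force: 60.0
```

Emit:
drive_tool --deltas '[[[0.32,0,1.46,0,0,0],[0,0,0,0,0,0],[0,0,0,0,0,0],[0,0,0,0,0,0]]]'

```text
time: 48.15
position: [0.4704, -0.3222, 0.1483]
tool_rot: [-0.015, 0.994, 0.002, 0.107]
ft_force: [0.8, -0.7, -2.3]
grip_width: 0.0196
grip_force: 60.0
```

Emit:
drive_tool --deltas '[[[0.32,0,1.46,0,0,0],[0,0,0,0,0,0],[0,0,0,0,0,0],[0,0,0,0,0,0]]]'

```text
time: 48.48
position: [0.4705, -0.3223, 0.1469]
tool_rot: [-0.015, 0.994, 0.002, 0.107]
ft_force: [-1.0, -0.9, -1.8]
grip_width: 0.0193
grip_force: 60.0
```

```bash
python3 -c "
from st import *
want(181.8,.147); print(o['moment'])"
```

```text
48.4833 [ 0.47050976 -0.32228044  0.14687463] [-0.98689708 -0.91842665 -1.78208521] r 0.1246 ang -178.2 yaw -178.3 pitch -0.214 roll -0.0
delta tool mm [-0.1 -0.  -0.1]
[ 0.07045232  0.29439592 -0.04659502]
```

Emit:
drive_tool --deltas '[[[0.21,0,0.98,0,0,0],[0,0,0,0,0,0],[0,0,0,0,0,0],[0,0,0,0,0,0]]]'

```text
time: 48.82
position: [0.4708, -0.3224, 0.1462]
tool_rot: [-0.015, 0.994, 0.001, 0.108]
ft_force: [0.3, 0.0, 0.9]
grip_width: 0.0192
grip_force: 60.0
```

Emit:
drive_tool --deltas '[[[0.21,0,0.98,0,0,0],[0,0,0,0,0,0],[0,0,0,0,0,0],[0,0,0,0,0,0]]]'

```text
time: 49.15
position: [0.4711, -0.3225, 0.1454]
tool_rot: [-0.015, 0.994, 0.001, 0.108]
ft_force: [2.0, 0.9, 4.0]
grip_width: 0.0194
grip_force: 60.0
```

```bash
python3 -c "
from st import *
print(o['moment'])"; python3 look.py 268 292 170 206
```

```text
49.15 [ 0.47108198 -0.32248176  0.14537668] [2.00700539 0.93550364 4.04979854] r 0.124 ang -178.1 yaw -178.3 pitch -0.215 roll -0.001
[ 0.22851941 -0.61784832  0.1238081 ]
[ 0.47108198 -0.32248176  0.14537668] [-0.97618849 -0.02969348 -0.21488212] [2.00700539 0.93550364 4.04979854] [ 0.22851941 -0.61784832  0.1238081 ]
pitch -0.1 [('bottom edge', [190.5, 285.9]), ('far lug under outer', [177.1, 265.7]), ('far lug top outer', [176.6, 263.8]), ('rim near edge', [183.3, 256.7]), ('rim far edge', [178.9, 238.4])]
pitch 0 [('bottom edge', [192.7, 288.2]), ('far lug under outer', [178.3, 271.5]), ('far lug top outer', [177.8, 269.9]), ('rim near edge', [184.8, 262.4]), ('rim far edge', [178.7, 242.4])]
pitch 0.1 [('bottom edge', [195.1, 289.6]), ('far lug under outer', [179.7, 276.8]), ('far lug top outer', [179.1, 275.4]), ('rim near edge', [186.6, 267.5]), ('rim far edge', [178.4, 246.4])]
pitch 0.2 [('bottom edge', [197.7, 290.2]), ('far lug under outer', [181.2, 281.5]), ('far lug top outer', [180.6, 280.3]), ('rim near edge', [188.7, 271.9]), ('rim far edge', [178.1, 250.3])]
pitch 0.
[... 1020 characters left out ...]
57 58 52 77 79
281 83 89 65 61 65 61 64 63 61 61 60 62 57 57 60 51 71 80
282 85 90 79 60 61 59 64 63 63 64 64 60 59 59 52 65 71 67
283 86 88 81 56 58 64 60 64 61 64 59 61 61 57 60 74 72 75
284 86 87 83 81 58 65 67 65 61 63 62 60 58 58 68 72 72 72
285 79 84 95 123 60 60 61 63 64 62 64 63 62 66 73 71 68 68
286 102 101 125 137 96 67 56 62 62 61 62 63 65 68 72 70 70 72
287 136 137 135 130 137 104 75 62 64 61 62 67 72 70 73 72 69 74
288 131 132 134 128 136 121 111 86 92 91 70 70 69 71 71 71 71 72
289 130 131 129 130 135 113 119 122 122 124 64 71 72 69 73 70 72 68
290 130 129 131 130 132 115 118 122 118 117 70 74 73 73 72 68 73 76
291 126 129 130 127 117 116 113 117 116 116 83 67 69 69 73 71 68 69
```

Contact with the seats at TCP z ≈ 0.146 m, and the lugs are now hidden in the collar. Relieving, releasing and backing off.

Emit:
drive_tool --deltas '[[[-0.2,0,-1,0,0,0],[0,0,0,0,0,0],[0,0,0,0,0,0]]]'

```text
time: 49.45
position: [0.4706, -0.3224, 0.1459]
tool_rot: [-0.015, 0.994, 0.001, 0.108]
ft_force: [3.2, -0.3, 2.2]
grip_width: 0.0193
grip_force: 60.0
```

Emit:
drive_tool --deltas '[[[0,0,0,0,0,0],[0,0,0,0,0,0],[0,0,0,0,0,0],[0,0,0,0,0,0],[0,0,0,0,0,0],[0,0,0,0,0,0]]]' --gripper 60

```text
time: 49.95
position: [0.4702, -0.322, 0.1456]
tool_rot: [-0.015, 0.994, 0.002, 0.107]
ft_force: [-0.5, 0.3, -0.4]
grip_width: 0.0487
grip_force: 0.0
```

Emit:
drive_tool --deltas '[[[0,0,-10,0,0,0],[0,0,-20,0,0,0],[0,0,-30,0,0,0],[0,0,-30,0,0,0],[0,0,0,0,0,0],[0,0,0,0,0,0]]]'

```text
time: 50.45
position: [0.4516, -0.3237, 0.2363]
tool_rot: [-0.015, 0.994, -0.0, 0.109]
ft_force: [0.2, -1.2, -0.3]
grip_width: 0.0524
grip_force: 0.0
```

```bash
python3 -c "
from st import *
w=cam('wrist'); m=(w['img'].max(2)<45).astype(np.uint8)*255; m[272:]=0
for q in cv2.findContours(m,0,cv2.CHAIN_APPROX_NONE)[0]:
    if cv2.contourArea(q)<150: continue
    r=cv2.minAreaRect((onz(w,q.reshape(-1,2),.159)[:,:2]*1000).astype(np.float32)); print(cv2.boundingRect(q),np.round(r[0],1),np.round(r[1],1),round(r[2],1))
plan((.42,-.25,.28,181),(.42,0,.30,181))
s=cam('scene'); g=s['img'].astype(int).mean(2).round().astype(int)
for r in range(268,292): print(r,*g[r,170:206:2])
"
```

```text
50.45 [ 0.45160071 -0.32368282  0.23626471] [ 0.18387446 -1.1651398  -0.27918728] r 0.1435 ang -177.9 yaw -178.2 pitch -0.216 roll -0.004
(547, 267, 92, 5) [ 468.6 -163.1] [ 2.7 59.1] 1.4
(307, 187, 36, 85) [ 449.6 -322.2] [49.9 19.1] 2.1
(499, 0, 26, 10) [ 336.9 -243.7] [ 3.7 11.4] 4.6
(0.42, -0.25, 0.28, 181) T x3 [6.2, 24.5, -16.8] then turn x2 [0.0001, 0.108, 0.0065]
(0.42, 0, 0.3, 181) T x7 [-0.6, 35.7, -2.9]
268 79 82 82 80 78 78 75 76 77 80 77 78 78 74 67 49 67 81
269 80 80 79 81 81 79 78 77 77 75 79 78 79 75 55 51 59 84
270 76 79 78 80 78 77 77 81 77 79 77 79 75 53 51 52 52 81
271 79 82 77 78 76 79 77 80 80 82 80 77 61 56 58 49 44 81
272 80 79 79 79 79 78 78 80 80 81 76 59 56 55 56 51 43 78
273 79 80 78 81 82 80 82 78 77 74 61 58 60 57 55 51 47 79
274 84 84 74 76 81 81 76 76 62 57 63 62 62 59 55 53 48 80
275 86 79 53 67 67 65 61 58 62 59 61 56 57 56 59 54 47 83
276 89 89 61 61 62 64 60 66 66 63 60 60 62 57 55 54 46 78
277 83 89 57 59 63 62 62 62 62 62 62 58 60 58 59 53 50 83
278 88 89 68 57 64 64 64 63 62 65 58 61 60 54 60 50 51 79
279 86 88 73 57 63 62 64 62 61 62 64 61 60 59 58 55 68 78
280 86 88 80 56 59 60 63 67 61 62 64 60 60 59 59 56 78 81
281 85 89 82 62 60 61 64 65 61 61 62 62 58 59 57 53 70 80
282 86 88 88 59 63 64 65 63 64 63 60 59 63 55 55 61 76 71
283 84 85 88 67 62 64 64 65 62 62 64 60 58 61 60 74 70 71
284 86 87 86 81 62 63 63 62 62 60 62 61 59 55 64 72 74 68
285 87 86 83 86 66 56 64 63 65 56 59 59 60 70 74 71 72 72
286 81 81 97 104 77 66 63 63 65 62 60 61 65 68 71 72 71 71
287 104 90 129 136 105 88 60 63 58 68 66 68 73 72 74 75 69 71
288 136 116 134 129 139 104 67 66 65 70 70 71 71 69 75 71 71 71
289 132 133 131 131 135 117 88 90 90 90 69 74 70 67 74 69 73 71
290 130 128 130 129 133 117 123 127 124 124 66 71 69 72 71 74 71 72
291 126 129 130 130 118 117 114 118 117 120 64 68 71 74 69 72 70 69
```

The cup hangs by itself, with the handle at y −322 mm and pointing at 182°. Next is the isolator: withdraw, level the tool, close the fingers and approach from the right of the lever.

Emit:
drive_tool --deltas '[[[6,24.5,-17,0,0,0],[6,24.5,-17,0,0,0],[6,24.5,-17,0,0,0],[0,0,0,0,0.108,0],[0,0,0,0,0.108,0],[0,36,-3,0,0,0],[0,36,-3,0,0,0],[0,36,-3,0,0,0]]]' --gripper 0

```text
time: 51.22
position: [0.4168, -0.1406, 0.2871]
tool_rot: [-0.015, 1.0, 0.001, -0.002]
ft_force: [0.5, 0.7, 0.3]
grip_width: 0.0071
grip_force: 0.0
```

Emit:
drive_tool --deltas '[[[0,36,-3,0,0,0],[0,36,-3,0,0,0],[0,36,-3,0,0,0],[0,36,-3,0,0,0],[0,0,0,0,0,0],[0,0,0,0,0,0],[0,0,0,0,0,0]]]'

```text
time: 51.8
position: [0.4127, 0.0017, 0.3]
tool_rot: [-0.016, 1.0, -0.0, -0.001]
ft_force: [0.1, -0.7, 1.1]
grip_width: 0.0007
grip_force: 0.0
```

Run:
```python
from h import *
o=sensors.get_obs();print(o['time'],o['position'],R.from_quat(o['tool_rot']).as_matrix()[:,0])
plan((.59,.185,.26,180),(.59,.185,.13,180),(.59,.33,.13,180))
# checks: plaques and cup
s=cam('scene'); d=cam('side'); oak(s,.031,(340,290,400,345))
g=s['img'].astype(int).mean(2).round().astype(int); print(g[283:294,184],g[283:294,190])
```

```text
51.8 [0.41265677 0.00167188 0.29999479] [-0.99949353 -0.03171195  0.00265321]
(0.59, 0.185, 0.26, 180) T x7 [-26.2, 25.4, 5.6] then turn x1 [-0.0001, -0.0027, 0.0317]
(0.59, 0.185, 0.13, 180) T x4 [0.0, 0.0, 32.5]
(0.59, 0.33, 0.13, 180) T x4 [0.0, 36.3, 0.0]
oak (353, 312, 21, 25) [668.2 117.1] [49.1 69.7] 88.8
[ 62  60  64  59  74 107 117 118 116 118 115] [ 65  63  57  56  79 116 112 111 113 111 112]
```

Quick numeric check of the hanging cup before switching on.

Run:
```python
from h import *
s=cam('scene'); d=cam('side')
for c,n in((s,'scene'),(d,'side')):
    v=c['p'][:2]-[.595,-.3184]; az=np.arctan2(v[1],v[0])
    a=az+np.linspace(-.9,.9,7)
    for zb in(.088,.092,.096):
        print(n,zb,proj(c,np.c_[.595+.036*np.cos(a),-.3184+.036*np.sin(a),np.full(7,zb)]).round(1).tolist())
g=d['img'].astype(int).mean(2).round().astype(int)
for r in range(350,370): print(r,*g[r,384:424:2])
g=s['img'].astype(int).mean(2).round().astype(int)
for r in range(280,292): print(r,*g[r,172:206:2])
```

```text
scene 0.088 [[180.2, 288.6], [184.1, 289.8], [188.4, 290.0], [192.9, 289.1], [197.0, 287.3], [200.4, 284.7], [202.8, 281.6]]
scene 0.092 [[179.9, 287.6], [183.7, 288.8], [188.1, 289.0], [192.5, 288.1], [196.7, 286.3], [200.1, 283.7], [202.6, 280.6]]
scene 0.096 [[179.5, 286.6], [183.4, 287.8], [187.8, 288.0], [192.2, 287.1], [196.4, 285.3], [199.8, 282.7], [202.3, 279.6]]
side 0.088 [[388.7, 352.0], [391.3, 355.8], [394.9, 358.9], [399.3, 360.9], [404.0, 361.6], [408.7, 361.1], [412.8, 359.3]]
side 0.092 [[388.9, 351.2], [391.4, 355.0], [395.1, 358.1], [399.5, 360.1], [404.3, 360.9], [408.9, 360.3], [413.0, 358.5]]
side 0.096 [[389.0, 350.4], [391.6, 354.2], [395.3, 357.3], [399.7, 359.3], [404.5, 360.1], [409.1, 359.5], [413.3, 357.7]]
350 139 133 107 58 58 79 86 89 91 88 89 93 86 87 89 82 84 83 78 73
351 134 133 126 73 52 65 76 84 90 87 91 91 84 86 89 83 83 83 75 81
352 134 136 133 89 56 59 60 75 82 89 90 85 84 87 86 82 83 83 85 93
353 135 132 134 106 61 57 58 68 71 81 82 84 85 86 84 76 80 89 92 99
354 141 136 136 123 75 55 54 58 63 67 74 78 80 75 72 72 78 98 99 103
355 137 138 132
[... 1055 characters left out ...]
4 53 77 90
281 131 118 54 59 62 63 60 60 61 64 61 59 61 58 54 70 122
282 133 134 53 59 64 63 60 59 64 59 63 60 54 60 62 67 113
283 128 131 78 55 59 62 64 62 64 62 62 56 59 56 73 66 114
284 126 128 119 59 59 61 63 58 63 63 57 57 62 68 69 67 117
285 126 129 133 90 55 60 61 63 60 58 58 65 64 70 75 62 112
286 128 128 129 125 84 58 58 61 57 52 63 95 78 73 69 63 117
287 128 130 126 131 124 84 68 68 72 74 95 124 70 68 69 80 117
288 127 129 127 132 119 120 108 100 110 120 115 116 78 72 69 112 116
289 128 127 129 134 110 116 118 116 117 115 111 117 68 69 65 117 113
290 129 126 128 126 114 116 117 117 111 110 113 117 86 69 62 117 110
291 128 129 125 114 113 110 116 113 110 110 111 117 79 70 78 113 111
```

The cup outline matches the locked pose within about 2 mm in both views. Switching on.

Emit:
drive_tool --deltas '[[[-26.2,25.4,5.6,0,0,0.03],[-26.2,25.4,5.6,0,0,0],[-26.2,25.4,5.6,0,0,0],[-26.2,25.4,5.6,0,0,0],[-26.2,25.4,5.6,0,0,0],[-26.2,25.4,5.6,0,0,0],[-26.2,25.4,5.6,0,0,0],[0,0,0,0,0,0]]]'

```text
time: 52.67
position: [0.6001, 0.183, 0.2592]
tool_rot: [-0.001, 1.0, 0.001, 0.001]
ft_force: [0.1, -0.1, -0.0]
grip_width: 0.0005
grip_force: 0.0
```

Emit:
drive_tool --deltas '[[[0,0,32,0,0,0],[0,0,32,0,0,0],[0,0,32,0,0,0],[0,0,32,0,0,0],[0,0,0,0,0,0],[0,0,0,0,0,0]]]'

```text
time: 53.17
position: [0.5941, 0.179, 0.1317]
tool_rot: [0.001, 1.0, -0.0, -0.003]
ft_force: [0.7, 0.1, 0.5]
grip_width: 0.0005
grip_force: 0.0
```

Run:
```python
from h import *
o=sensors.get_obs();print(o['time'],o['position'],R.from_quat(o['tool_rot']).as_matrix()[:,0],o['ft_force'])
plan((.59,.33,.13,180))
```

```text
53.1667 [0.59414166 0.17897131 0.13171249] [-0.99998106  0.00129369  0.0060169 ] [0.73526922 0.14866854 0.48303135]
(0.59, 0.33, 0.13, 180) T x4 [1.1, 37.8, 0.4] then turn x1 [-0.0006, -0.006, -0.0013]
```

Emit:
drive_tool --deltas '[[[0,20,0,0,0,0],[0,20,0,0,0,0],[0,18,0,0,0,0],[0,18,0,0,0,0],[0,18,0,0,0,0],[0,18,0,0,0,0],[0,18,0,0,0,0],[0,18,0,0,0,0]]]'

```text
time: 53.83
position: [0.5972, 0.3292, 0.1371]
tool_rot: [0.0, 1.0, 0.001, 0.002]
ft_force: [-0.7, 0.4, -0.2]
grip_width: 0.0005
grip_force: 0.0
```

Emit:
drive_tool --deltas '[[[0,4,0,0,0,0],[0,0,0,0,0,0],[0,0,0,0,0,0],[0,-15,0,0,0,0],[0,-15,-38,0,0,0],[0,0,-40,0,0,0],[0,0,-40,0,0,0],[0,-30,0,0,0,0]]]'

```text
time: 54.5
position: [0.6002, 0.2749, 0.2611]
tool_rot: [-0.001, 1.0, 0.004, 0.008]
ft_force: [1.3, 0.5, 0.8]
grip_width: 0.0001
grip_force: 0.0
```

Emit:
drive_tool --deltas '[[[30,-25,0,0,0,0],[30,-25,0,0,0,0],[30,-25,0,0,0,0],[30,-25,0,0,0,0],[0,0,0,0,0,0],[0,0,0,0,0,0]]]'

```text
time: 55.0
position: [0.4729, 0.1696, 0.2517]
tool_rot: [0.002, 1.0, -0.0, -0.002]
ft_force: [1.2, -0.2, 0.4]
grip_width: 0.0004
grip_force: 0.0
```

Run:
```python
from h import *
o=sensors.get_obs();print(o['time'],o['position'],o['ft_force'])
s=cam('scene'); d=cam('side')
hin=np.array([.597,.323,.045])
for a in(0,.6,1.2):
    q=hin+.082*np.array([0,np.sin(a-.6),np.cos(a-.6)]); 
    for c,n in((s,'scene'),(d,'side')):
        u=proj(c,[q])[0]; i=u.round().astype(int); print(a,n,u.round(1),c['img'][i[1]-2:i[1]+3,i[0]-2:i[0]+3].mean().round(0))
oak(s,.031,(340,290,400,345))
d2=d['img'].astype(int).mean(2); print(d2[355:364,404],s['img'].astype(int).mean(2)[284:291,188].round())
```

```text
55.0 [0.47286236 0.16955828 0.25166766] [ 1.21232463 -0.16074774  0.44938876]
0 scene [431.1 283.7] 135.0
0 side [342.1 167.4] 118.0
0.6 scene [451.5 280.9] 133.0
0.6 side [338.5 153.8] 147.0
1.2 scene [469.5 285.4] 39.0
1.2 side [334.9 147.6] 33.0
oak (353, 313, 21, 24) [668.3 117.6] [68.2 49.9] 0.4
[56.33333333 57.         58.33333333 55.         56.66666667 63.33333333
 65.33333333 62.66666667 66.        ] [ 62.  59.  57.  76. 112. 119. 112.]
```

The lever is at the on position in both views. Handing in.

```bash
python3 -c "
from rig import ticket
print(ticket.hand_in())"
```

```text
the job is handed in; nothing more can be done
None
```

The job is handed in (no verdict was returned): I switched the engraver off first, put both plaques on the counter into pockets 1 and 2, hung the cup locked in the collar on a second try after it drooped in the grip, and switched the engraver back on, with no bystander touched.

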